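# Complete the row of dishes and hold the diffuser panel at the set angle

### The job

Put the two loose petri dishes from the bench on the two empty round seats of the viewing stand, one on each, flat and centred, so that with the one already there they make a neat row of three. Then take the stand's swung-back white diffuser panel by its T-handle, swing it forward over the dishes until it lies at the angle set by the dark index arm at its side, and keep holding it there: it falls shut if let go, so finish while still holding it. Leave the index arm and everything else as it is.

Things in the scene. Friction and masses are not known exactly. Their poses are not given: they have to be found in the camera images.
- dish_a_center (a point): round petri dish with its lid on, 58 mm diameter, 15 mm tall, about 18 g, solid to the grip; the point is its centre, 7.5 mm above its underside. Stands loose on the bench to the right of the stand.
- dish_b_center (a point): round petri dish with its lid on, 58 mm diameter, 15 mm tall, about 18 g, solid to the grip; the point is its centre, 7.5 mm above its underside. Stands loose on the bench to the right of the stand. Either loose dish may go on either empty seat.
- dish_mid_center (a point): round petri dish with its lid on, 58 mm diameter, 15 mm tall, about 18 g, solid to the grip; the point is its centre, 7.5 mm above its underside. Already stands, loose, on the middle seat; it stays there.
- seat_left (a point): Centre of the top face of the left (empty) seat of the viewing stand, a fixed grey base plate 205 mm deep (x), 340 mm wide (y), 12 mm thick, lying on the bench. This point's axes are the stand's: x away from the robot (turned by the stand's yaw), y to the left along the row and the hinge, z up.
- seat_mid (a point): Centre of the top face of the middle seat, where a dish already stands. The seats are round grey pads 46 mm in diameter, 8 mm high; their tops are 20 mm above the bench and a dish overhangs them all round. Seat centres are 80 mm apart.
- seat_right (a point): Centre of the top face of the right (empty) seat.
- panel_hinge (a point): Middle of the hinge axis of the diffuser panel, 60 mm above the bench and 125 mm behind the row of seats (stand +x); the axis runs along the stand's y. The panel hangs between two aluminium posts at y = +-135 mm.
- panel_handle (a point): Centre of the panel's T-handle: a steel cross-bar 14 mm in diameter and 40 mm long, parallel to the hinge axis, on an 8 mm stem 35 mm long at the middle of the panel's free edge, in the panel's plane; 185 mm from the hinge axis. It can be taken by its two ends (40 mm wide) or across.
- panel (a joint): Angle in rad of the white diffuser panel (240 mm wide, about 250 g, swings freely): 0 = level, pointing to the robot (stand -x from the hinge), pi/2 = upright, 1.95 = swung back on its stop, where it rests at the start. The handle is at hinge + 185 mm * (-cos, 0, sin) in the stand's axes. Forward of upright it falls shut unless held.
- index_arm (a joint): Angle in rad of the index arm, with the same zero and sense as the panel's: the panel is at the set angle when both values are equal. A dark flat steel bar, 125 mm long from the hinge axis, at the left of the panel (stand y = +162 mm), held by a stiff hinge at 0.6 to 1.0 rad above level.
- index_tip (a point): Tip of the index arm, 125 mm from the hinge axis; must not be moved.
- vial: Bystander, to be left alone: amber vial with black screw cap, 23 dia x 57 tall mm; origin at the centre of its underside.
- dropper_bottle: Bystander, to be left alone: brown dropper bottle with black rubber bulb, 33 x 34 x 102 tall mm; origin at the centre of its underside.
- tape_roll: Bystander, to be left alone: roll of tan tape lying flat, 100 dia x 25 tall mm; origin at the centre of its underside.
There are look-alikes about, which are no part of the job. Leave any purple or yellow look-alike of the part that bears dish_a_center alone.

How it is judged (in metres and radians):
On the way:
1. three dishes stand flat in a row on the seats, let go, while the panel is still swung back (((horizontal distance between dish_a_center and seat_left below 0.01 m and horizontal distance between dish_b_center and seat_right below 0.01 m) or (horizontal distance between dish_b_center and seat_left below 0.01 m and horizontal distance between dish_a_center and seat_right below 0.01 m)) and horizontal distance between dish_mid_center and seat_mid below 0.01 m and z of dish_a_center in the frame of seat_mid between 0.004 and 0.011 m and angle between each of dish_a_center, dish_b_center, dish_mid_center's own z axis and vertical below 0.08 rad and contact force between the fingers and dish_a below 0.2 N and z of dish_b_center in the frame of seat_mid between 0.004 and 0.011 m and contact force between the fingers and dish_b below 0.2 N and z of dish_mid_center in the frame of seat_mid between 0.004 and 0.011 m and contact force between the fingers and dish_mid below 0.2 N and value of joint panel above 1.6 rad), for 0.2 s.
At the end, for the whole second after the job is handed in: The panel is within 0.08 rad (4.5 degrees) of the index arm and still, held up by the gripper's fingers alone; a dish lies flat on each of the three seats, within 10 mm of its centre, not touched by the fingers (((horizontal distance between dish_a_center and seat_left below 0.01 m and horizontal distance between dish_b_center and seat_right below 0.01 m) or (horizontal distance between dish_b_center and seat_left below 0.01 m and horizontal distance between dish_a_center and seat_right below 0.01 m)) and horizontal distance between dish_mid_center and seat_mid below 0.01 m and z of dish_a_center in the frame of seat_mid between 0.004 and 0.011 m and angle between each of dish_a_center, dish_b_center, dish_mid_center's own z axis and vertical below 0.08 rad and contact force between the fingers and dish_a below 0.2 N and z of dish_b_center in the frame of seat_mid between 0.004 and 0.011 m and contact force between the fingers and dish_b below 0.2 N and z of dish_mid_center in the frame of seat_mid between 0.004 and 0.011 m and contact force between the fingers and dish_mid below 0.2 N and angle between the x axis of panel_handle and the x axis of index_tip, either way round below 0.08 rad and velocity of joint panel between -0.05 and 0.05 rad/s and contact force between the fingers and panel above 0.3 N and contact force between each of dish_a, dish_b, dish_mid, vial, dropper_bottle, tape_roll and panel below 0.1 N); the arm keeps its last pose, push and grip.
It fails at once if the index arm is shifted (distance of index_tip from where it was at the start of the episode above 0.01 m).
It fails at once if a bystander is pushed away or knocked over (distance of any of vial, dropper_bottle, tape_roll from where it was at the start of the episode above 0.03 m or angle between any of vial, dropper_bottle, tape_roll's own z axis and vertical above 0.5 rad).
It also fails if it takes over 61 s, if anything falls off the work surface, if the arm or the gripper's body presses on something with over 40 N, if the wrist force passes 120 N, or if a joint passes its speed limit or range.

### The arm

A 6-joint arm with a two-finger parallel gripper is mounted at the origin on a cart in front of the work surface, level with it; the furniture and walls round the work are solid. World frame = base frame: x ahead of the robot, y to its left, z up, the work surface at z = 0. Lengths are in mm, angles in degrees, forces in N, time in s.
With the tool pointing down it reaches from about 225 to 875 mm from the base axis. Payload 3.4 kg.
Tool frame: the origin (TCP) lies between the finger pads; the fingertips stand 19 mm ahead of it and the grasp point (between the pads) is the TCP; y points along the fingers, z is the direction in which the jaws open and shut, and the axes are right-handed (so a half turn about y gives the same grasp; the last joint's range is limited). The gripper opens to 85 mm and grips with 20 to 120 N. Pads are 22 mm wide; open, the fingers measure 114 mm over their backs; the gripper's body (76 mm by 85 mm) begins 54 mm behind the grasp point. The pads swing forward as they close: fully open they stand 13 mm farther back than shut.
Start: joints at [-81.131, 15.808, 86.224, -0, 77.962, -6.933], TCP at [156.58, -553.302, 250.328] pointing down, gripper open.
Joint ranges: [-165.64, 165.64], [-43.16, 119.46], [12.63, 154.43], [-67.54, 247.53], [6.08, 155.33], [-154.97, 154.97]. Speed limits (degrees/s): [147.25, 147.25, 180, 180, 180, 180].

### API

Orientations are given as a 3x3 rotation matrix whose columns are the frame's x, y, z axes.
In Python, from rig import * gives the robot as it stands.
- The arm moves only by the tool arm_command, never from a script. Its argument "moves" is a list that holds one entry, the list of rows, each a list of 7 numbers: the finger opening in mm, from 0 to 85.4, then the shift along the tool's x, y, z in units of 25 mm (1.0 is 25 mm), then the turn, a rotation vector about the tool's x, y, z in rad. In form: [[[claw, dx, dy, dz, rx, ry, rz], ...]]. A call has 1 to 12 rows; each row shifts and turns the pose as measured when the row begins, along the tool's axes as they then stand; what a row does not reach is not made up. A row lasts 1/8 s, in which the tool goes at most 62.5 mm and 10.7 degrees, less where a joint would pass 70% of its speed; a pose out of reach is approached as far as the arm can. A call is refused whole if a number of a shift passes 1 or a number of a turn 0.188, either way. A call with a gripper value outside its range is refused whole. The fingers move at their own pace and stop on an object; "newtons" is the grip in N (left out, the last holds). Time passes only in rows, so rows that do not move let the fingers close. It gives the time, the measured TCP pose, the force and the opening at its end, in the units of the state.
- sense(): the state, without advancing time (a new reading comes with each control period).
- get_image(name): name is "scene" or "top"; returns (picture, depth): 420x560x3 uint8, red, green, blue; 420x560 float32, mm along the optical axis (not along the pixel's ray), 0 where there is no reading.
- get_calibration(name): a dict with "camera_matrix" (3x3 intrinsics, pixels), "R" (3x3) and "t" (3): a world point X has camera coordinates R X + t. Camera axes: x right, y down, z forward; pixel columns grow to the right and rows downward; lengths in mm; the calibration is good to about 2 mm. A picture is of the moment at which its call begins. get_calibration takes no time and is no camera call.
- job_done(): hands the job in, once; it reports no verdict.
Trained networks look in the newest picture that a camera, given by its name, has taken for a name from the list of things; names that differ only in an ending like _2 or _b are one class to them, and where a whole thing is asked for, a point or a joint stands for the part that bears it (a point fixed in the world has none). Each returns a list of dicts, best first, with "p" (0 to 1); they miss things now and then, are a little off and sometimes report something else, mostly with a low value. They report only what shows in the picture. A call takes as long as a camera call. They do not tell look-alikes from the thing itself.
- spot_in(camera, query): "centre" ([row, column] in pixels, amid what is visible of it).
The state is a dict: "t": time; "q": joint angles; "dq": joint speeds; "tau": joint torques, N m; "ee_pos": TCP position; "ee_rot": TCP orientation; "force": force on the tool from outside, world axes, zero at the start; "wrist_torque": the same for the moment, N m; "width": finger opening in mm.
Only numpy, scipy, OpenCV 4.12 (cv2) and the standard library are available. Lean on these libraries where they do the work, as an engineer would, in place of code of your own. Each camera call takes 0.05 s, during which the arm holds its last target.

## Working session

There is one attempt and no reset: what is moved stays moved. The work goes in short steps, Python scripts to look and compute and a tool call to move; the robot and the scene stay as the last step left them, time stands still between calls to the robot, and variables do not carry over. Pictures are saved under pics/ and viewed, and the job is handed in when it is done.

Besides the shell and the picture viewer there is one more tool, called after ">>>" in YAML: its name, and indented under it one key for each argument. arm_command: Moves the arm, as the interface text tells. Its arguments: {"type":"object","properties":{"moves":{"type":"array"},"newtons":{"type":"number"}},"required":["moves"]}

```bash
mkdir -p pics; ls; cat > h.py <<'E'
from rig import *
import numpy as np, cv2
np.set_printoptions(precision=2,suppress=True)
def snap(cam,tag):
    im,d=get_image(cam); cv2.imwrite(f'pics/{tag}.png',cv2.cvtColor(im,cv2.COLOR_RGB2BGR)); np.save(f'pics/{tag}.npy',d); return im,d
def cal(cam):
    c=get_calibration(cam); return np.array(c['camera_matrix'],float),np.array(c['R'],float),np.array(c['t'],float)
def ray(cam,r,c):
    K,R,t=cal(cam); v=R.T@np.linalg.solve(K,[c,r,1.]); o=-R.T@t; return o,v
def onz(cam,r,c,z):
    o,v=ray(cam,r,c); return o+v*(z-o[2])/v[2]
def dep(cam,r,c,d):
    o,v=ray(cam,r,c); return o+v*d
def cloud(cam,d):
    K,R,t=cal(cam); h,w=d.shape; u,v=np.meshgrid(np.arange(w),np.arange(h))
    P=np.stack([(u-K[0,2])/K[0,0]*d,(v-K[1,2])/K[1,1]*d,d],-1)
    return (P-t)@R
def proj(cam,X):
    K,R,t=cal(cam); p=K@(R@np.asarray(X)+t); return p[:2]/p[2]
E
python3 - <<'E'
from h import *
for c in ('scene','top'):
    im,d=snap(c,c+'0')
    for q in ['dish_a_center','panel_handle','index_arm','seat_left','vial']:
        try:
            for o in spot_in(c,q)[:6]:
                r,cc=o['centre']; dd=d[int(r),int(cc)]; print(c,q,np.round(o['centre']),round(o['p'],2),dep(c,r,cc,dd) if dd>0 else None)
        except Exception as e: print(c,q,e)
    print(cal(c))
s=sense(); print(s['t'],s['ee_pos'],s['ee_rot'],s['force'])
E
```

```text
pics
scene dish_a_center [311. 330.] 0.9 [307.13 133.57  16.42]
scene dish_a_center [206. 370.] 0.71 [ 482.05 -137.61   17.62]
scene dish_a_center [348. 292.] 0.65 [284.48 231.11  17.57]
scene dish_a_center [176. 196.] 0.33 [632.   204.86 146.76]
scene panel_handle [179. 193.] 0.6 [627.75 212.51 143.77]
scene index_arm [193. 204.] 0.6 [622.08 196.89 107.46]
scene index_arm [247. 167.] 0.56 [522.88 320.27  99.75]
scene seat_left [195. 204.] 0.95 [618.14 198.93 105.67]
scene seat_left [160. 257.] 0.23 [746.21  -8.97  56.11]
scene vial [170. 296.] 0.44 [679.57 -77.54  35.63]
(array([[424.82,   0.  , 271.86],
       [  0.  , 424.82, 213.81],
       [  0.  ,   0.  ,   1.  ]]), array([[-0.57, -0.82, -0.01],
       [-0.49,  0.35, -0.8 ],
       [ 0.66, -0.45, -0.6 ]]), array([383.3 , 280.78, 586.78]))
top dish_a_center [318. 277.] 0.87 [314.89 134.14  21.67]
top dish_a_center [233. 414.] 0.68 [ 481.74 -156.02   14.51]
top dish_a_center [332. 231.] 0.61 [289.13 229.39  13.59]
top panel_handle [149. 235.] 0.69 [639.25 201.09 155.51]
top index_arm [209. 178.] 0.75 [538.21 322.43  89.91]
top index_arm [138. 376.] 0.66 [679.26 -81.78  49.78]
top index_arm [184. 400.] 0.63 [ 587.15 -133.94   14.85]
top seat_left [194. 250.] 0.56 [576.11 185.65  13.14]
top vial [139. 376.] 0.63 [678.95 -83.07  41.66]
(array([[520.74,   0.  , 284.83],
       [  0.  , 520.74, 210.52],
       [  0.  ,   0.  ,   1.  ]]), array([[-0.03, -1.  , -0.01],
       [-0.99,  0.03, -0.11],
       [ 0.11,  0.01, -0.99]]), array([ 127.45,  532.07, 1053.04]))
0.6 [ 156.58 -553.28  250.35] [[-0.96  0.    0.27]
 [-0.27 -0.   -0.96]
 [ 0.   -1.    0.  ]] [-0.24 -1.5  -0.44]
```

View pics/scene0.png

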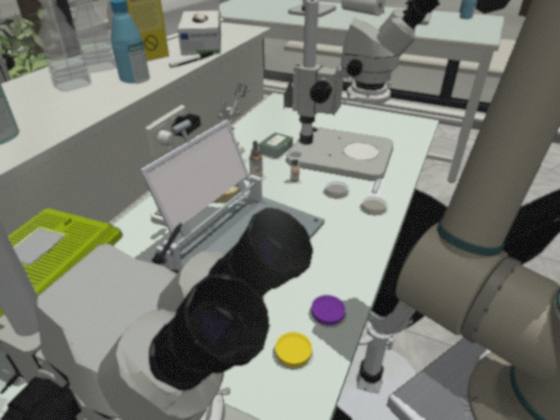

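View pics/top0.png

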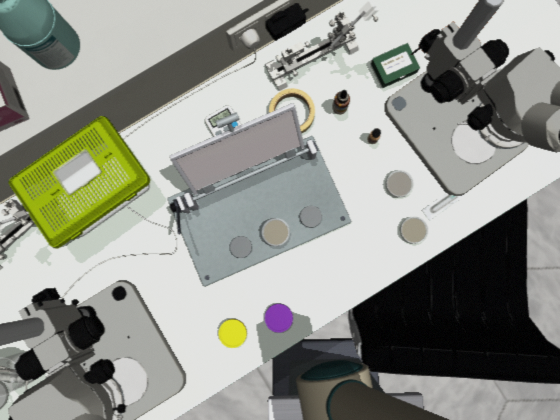

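The top view shows the two loose clear dishes at about (183,399) and (230,413). The look-alikes are purple (318,278) and yellow (332,232). The mid dish is at (232,275) and the empty seats are near (246,241) and (216,311). I'll check a close crop and measure.

```bash
python3 - <<'E'
from h import *
im=cv2.imread('pics/top0.png')
c=cv2.resize(im[80:300,150:450],None,fx=2.6,fy=2.6,interpolation=cv2.INTER_CUBIC)
cv2.imwrite('pics/crop0.png',c)
d=np.load('pics/top0.npy');P=cloud('top',d)
g=cv2.cvtColor(im,cv2.COLOR_BGR2GRAY)
G=cv2.resize(g,None,fx=4,fy=4,interpolation=cv2.INTER_CUBIC)
cs=cv2.HoughCircles(cv2.GaussianBlur(G,(0,0),3),cv2.HOUGH_GRADIENT,1.2,80,param1=80,param2=25,minRadius=36,maxRadius=70)
for x,y,r in cs[0]:
    x,y,r=x/4,y/4,r/4
    if 150<x<450 and 80<y<350: print('circ rc',np.array([y,x]),'r',round(r,2),P[int(round(y)),int(round(x))], 'mm r', r*d[int(y),int(x)]/520.7)
E
```

```text
circ rc [110.55 292.35] r 17.31 [697.09  92.21 194.77] mm r 31.14934
circ rc [333.15 232.35] r 15.18 [286.92 227.94  15.69] mm r 31.246038
circ rc [232.05 274.35] r 12.84 [491.07 135.43  36.16] mm r 26.466991
circ rc [318.15 277.65] r 15.12 [314.7  132.46  15.74] mm r 31.01315
circ rc [ 99.75 340.65] r 9.45 [752.92  -9.21  78.27] mm r 19.299953
circ rc [230.85 411.45] r 14.22 [ 486.26 -150.91   15.12] mm r 29.701899
circ rc [105.45 397.35] r 12.39 [ 754.63 -133.12   27.88] mm r 26.371284
circ rc [118.95 220.65] r 12.18 [673.82 214.97 237.09] mm r 26.215181
circ rc [186.15 395.55] r 11.37 [ 582.45 -124.54   15.17] mm r 24.082157
circ rc [263.85 167.25] r 11.28 [432.26 364.6    3.35] mm r 23.887821
```

View pics/crop0.png

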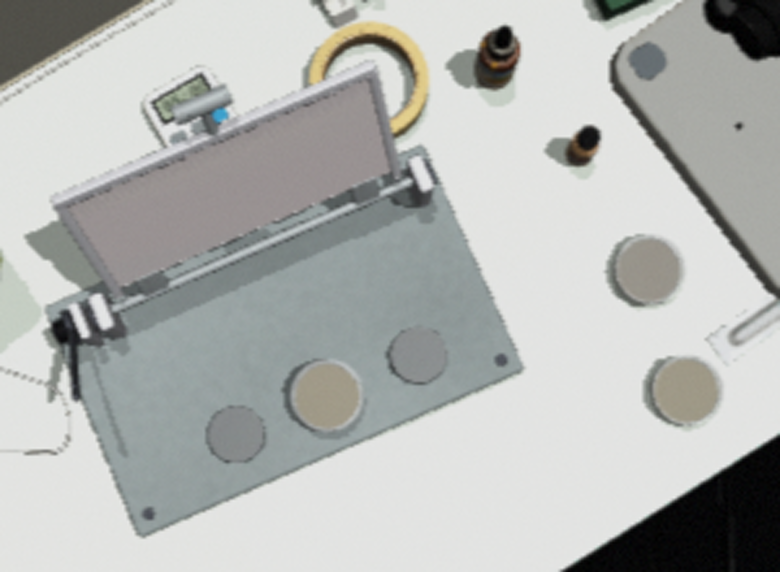

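```bash
cat > meas.py <<'E'
from h import *
def refine(cam,im,z,cx,cy,rad):
    """fit circle radius rad (world mm) at height z around world guess by max radial gradient"""
    g=cv2.GaussianBlur(cv2.cvtColor(im,cv2.COLOR_BGR2LAB),(0,0),0.8).astype(np.float32)
    th=np.linspace(0,2*np.pi,72,endpoint=False)
    def ring(x,y,r):
        pts=np.array([proj(cam,[x+r*np.cos(t),y+r*np.sin(t),z]) for t in th],np.float32)
        return cv2.remap(g,pts[:,0].reshape(1,-1),pts[:,1].reshape(1,-1),cv2.INTER_LINEAR)[0]
    best=None
    for step in (3,1,.5):
        rng=np.arange(-3,4)*step
        c0=(cx,cy) if best is None else best[1]
        for a in rng:
            for b in rng:
                x,y=c0[0]+a,c0[1]+b
                s=np.abs(ring(x,y,rad-2)-ring(x,y,rad+2)).sum(1)
                s=np.minimum(s,40).mean()
                if best is None or s>best[0]: best=(s,(x,y))
    return best
if __name__=='__main__':
    im=cv2.imread('pics/top0.png')
    X={}
    for n,(r,c),z,R in [('L',(246.9,240.8),20,23),('R',(216.2,311.2),20,23),('M',(232.3,275.8),35,29),('A',(183.8,399.2),15,29),('B',(230,413.5),15,29)]:
        p=onz('top',r,c,z); b=refine('top',im,z,p[0],p[1],R); X[n]=np.array(b[1]); print(n,p,b)
    print('LR',np.linalg.norm(X['L']-X['R']),'mid',(X['L']+X['R'])/2-X['M'],'yaw',np.degrees(np.arctan2(*(-(X['L']-X['R'])*[1,-1]))))
    ims=cv2.imread('pics/scene0.png')
    for n,(r,c),z,R in [('A',(190,337),15,29),('B',(206,373),15,29)]:
        p=onz('scene',r,c,z); print('scene',n,p,refine('scene',ims,z,X[n][0],X[n][1],R))
    # depth centroids of dish tops
    for t in ('top','scene'):
        P=cloud(t,np.load(f'pics/{t}0.npy'))
        for n in 'AB':
            m=(np.hypot(P[...,0]-X[n][0],P[...,1]-X[n][1])<40)&(P[...,2]>9)&(P[...,2]<22)
            q=P[m]; print(t,n,m.sum(),q.mean(0),q.min(0),q.max(0))
    b=P[(np.abs(P[...,0]-420)<20)&(np.abs(P[...,1]+50)<20)]; print('bench z scene',b[:,2].mean())
    P=cloud('top',np.load('pics/top0.npy')); b=P[(np.abs(P[...,0]-420)<20)&(np.abs(P[...,1]+50)<20)]; print('bench z top',b[:,2].mean())
    m=(np.hypot(P[...,0]-640,P[...,1]-201)<60)&(P[...,2]>120); 
E
python3 meas.py
```

```text
Traceback (most recent call last):
  File "meas.py", line 24, in <module>
    p=onz('top',r,c,z); b=refine('top',im,z,p[0],p[1],R); X[n]=np.array(b[1]); print(n,p,b)
                          ~~~~~~^^^^^^^^^^^^^^^^^^^^^^^^
  File "meas.py", line 16, in refine
    s=np.abs(ring(x,y,rad-2)-ring(x,y,rad+2)).sum(1)
                             ~~~~^^^^^^^^^^^
  File "meas.py", line 7, in ring
    pts=np.array([proj(cam,[x+r*np.cos(t),y+r*np.sin(t),z]) for t in th],np.float32)
                  ~~~~^^^^^^^^^^^^^^^^^^^^^^^^^^^^^^^^^^^^^
  File "h.py", line 19, in proj
    K,R,t=cal(cam); p=K@(R@np.asarray(X)+t); return p[:2]/p[2]
          ~~~^^^^^
  File "h.py", line 7, in cal
    c=get_calibration(cam); return np.array(c['camera_matrix'],float),np.array(c['R'],float),np.array(c['t'],float)
ValueError: time passes only in moves, steps and waits
```

Calibration reads are limited per script, so I'll cache them.

```bash
sed -i 's/^def cal(cam):/import functools\n@functools.lru_cache(None)\ndef cal(cam):/' h.py; python3 meas.py
```

```text
L [463.11 206.05  20.  ] (np.float32(16.047716), (np.float64(463.11110721587073), np.float64(209.55118529547877)))
R [523.12  57.07  20.  ] (np.float32(17.114218), (np.float64(521.6156318633859), np.float64(62.06501151436551)))
M [490.42 131.77  35.  ] (np.float32(23.89133), (np.float64(492.4213531079758), np.float64(131.76517571397574)))
A [ 586.98 -131.58   15.  ] (np.float32(37.087727), (np.float64(587.9782058708679), np.float64(-127.57561881670023)))
B [ 488.21 -156.27   15.  ] (np.float32(37.28517), (np.float64(488.7087357544593), np.float64(-152.7715743472927)))
LR 158.66616167546394 mid [-0.06  4.04] yaw 21.637139913732124
scene A [ 577.03 -124.34   15.  ] (np.float32(27.031507), (np.float64(574.9782058708679), np.float64(-118.07561881670023)))
scene B [ 480.92 -146.73   15.  ] (np.float32(28.00228), (np.float64(477.7087357544593), np.float64(-143.2715743472927)))
top A 608 [ 588.15 -131.3    16.28] [ 559.26 -160.39    9.12] [ 617.29 -102.66   21.57]
top B 626 [ 488.77 -156.63   16.19] [ 460.84 -186.74    9.06] [ 517.86 -128.1    21.94]
scene A 322 [ 585.36 -129.52   16.34] [ 558.85 -161.55    9.33] [ 618.59 -103.11   19.73]
scene B 372 [ 486.85 -154.46   16.29] [ 459.64 -187.44    9.  ] [ 519.55 -127.78   19.99]
bench z scene 1.8803172665942425
bench z top 1.4110442138927688
```

```bash
cat > idx.py <<'E'
from h import *
A=np.array
L=A([463.1,206.]);R=A([523.1,57.1]);y=(L-R)/np.linalg.norm(L-R);x=A([y[1],-y[0]]);mid=(L+R)/2
H=mid+125*x
print('mid',mid,'x',x,'y',y,'hinge',H,'yaw',np.degrees(np.arctan2(x[1],x[0])))
if __name__=='__main__':
  for t in ('top','scene'):
    P=cloud(t,np.load(f'pics/{t}0.npy')); im=cv2.imread(f'pics/{t}0.png').astype(int)
    sx=(P[...,:2]-H)@x; sy=(P[...,:2]-H)@y; z=P[...,2]-60
    m=(np.abs(sy-162)<18)&(z>5)&(im.max(2)<80)&(sx<10)&(sx>-140)
    print(t,'index',m.sum(),'y',np.median(sy[m])); 
    rr,cc=np.where(m); print('  px',rr.min(),rr.max(),cc.min(),cc.max())
    q=np.c_[-sx[m],z[m]]; r=np.hypot(*q.T); a=np.arctan2(q[:,1],q[:,0]); far=r>50
    print('  ang',np.median(a[far]),a[far].std(),'rmax',np.percentile(r,[50,90,97,100]))
    v=np.linalg.svd(q-q.mean(0))[2][0]; print('  dir ang',np.arctan(v[1]/v[0]),'mean',q.mean(0))
    # panel
    m=(np.abs(sy)<115)&(z>30)&(z<190)&(sx>-10)&(sx<110)
    q=np.c_[-sx[m],z[m]]; v=np.linalg.svd(q-np.median(q,0),full_matrices=False)[2][0]
    a=np.arctan2(q[:,1],q[:,0]); print('  panel',m.sum(),np.median(a),np.arctan2(*(v[::-1]*np.sign(v[1]))))
    m=(np.abs(sy)<40)&(z>150)&(sx>20)&(sx<110)
    h=m&(np.hypot(sx,z)>176)&(np.hypot(sx,z)<200); q=P[h]
    print('  handle',h.sum(),q.mean(0),'sx,sy,z',sx[h].mean(),sy[h].mean(),z[h].mean())
    # stand plate extents, seats
    m=(np.abs(sy)<200)&(P[...,2]>6)&(P[...,2]<17)&(sx<-20)&(sx>-220)&(np.abs(sy)<175)
    print('  plate',np.percentile(sx[m],[.5,99.5]),np.percentile(sy[m],[.5,99.5]),P[...,2][m].mean())
    d=(np.hypot(sx+125,sy)<40)&(P[...,2]>29); print('  mid dish',P[d].mean(0),'sx sy',sx[d].mean()+125,sy[d].mean())
E
python3 idx.py
```

```text
mid [493.1  131.55] x [0.93 0.37] y [-0.37  0.93] hinge [609.04 178.27] yaw 21.94721682333622
top index 138 y 161.94732324899888
  px 198 232 170 186
  ang 1.0467500883616054 0.036774656645565014 rmax [ 18.08  99.83 120.64 129.91]
  dir ang 0.9716485861367065 mean [16.89 35.4 ]
  panel 5346 1.9343343679474252 1.9467752658764863
  handle 193 [671.48 204.79 238.25] sx,sy,z 67.82834551287519 1.2615716355777333 178.2457917494144
  plate [-178.27  -20.58] [-152.76  173.66] 13.110046969845978
  mid dish [491.52 133.19  36.38] sx sy -0.8548450963019292 2.1138422812722917
scene index 220 y 164.15634330197003
  px 225 262 152 180
  ang 1.0013775145691057 0.026288430782115343 rmax [ 46.8  107.8  118.9  127.56]
  dir ang 0.9805328416098492 mean [27.45 44.25]
  panel 6060 1.930780845107343 1.9410939497815272
  handle 164 [668.64 206.26 235.67] sx,sy,z 65.74181746009334 3.688222507900941 175.66605670945697
  plate [-168.97  -20.22] [-153.65   54.55] 14.012796899697127
  mid dish [nan nan nan] sx sy nan nanidx.py:26: RuntimeWarning: Mean of empty slice.
  d=(np.hypot(sx+125,sy)<40)&(P[...,2]>29); print('  mid dish',P[d].mean(0),'sx sy',sx[d].mean()+125,sy[d].mean())
  ret = um.true_divide(
  ret = ret.dtype.type(ret / rcount)
```

```bash
python3 - <<'E'
import cv2,numpy as np
im=cv2.imread('pics/scene0.png')[115:275,90:330]
cv2.imwrite('pics/crop1.png',cv2.resize(im,None,fx=3.2,fy=3.2,interpolation=cv2.INTER_CUBIC))
E
```

```text
(no output)
```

View pics/crop1.png

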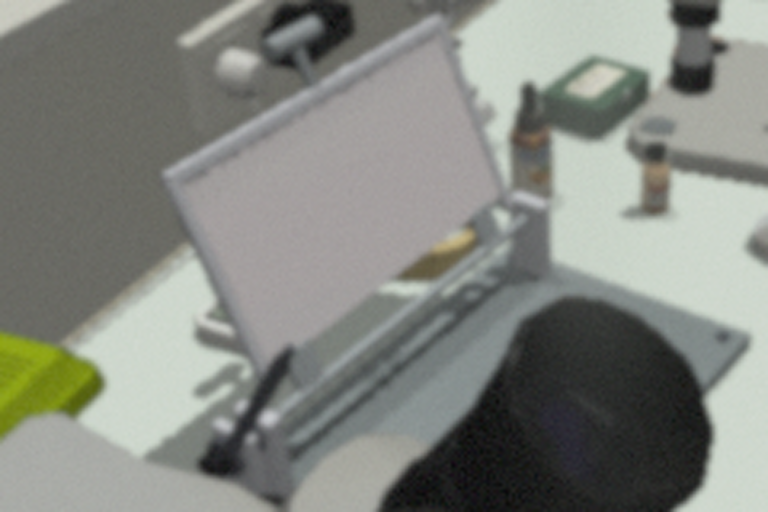

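```bash
python3 - <<'E'
from h import *
K,R,t=cal('scene'); print('scenecam',-R.T@t)
for c in ('top','scene'):
    P=cloud(c,np.load(f'pics/{c}0.npy'))
    G={}
    for p in P.reshape(-1,3):
        if 150<p[0]<850 and -350<p[1]<600 and p[2]>25:
            k=(int(p[0]//50),int(p[1]//50)); G.setdefault(k,[]).append(p[2])
    print(c,'cols y=-350..600, rows x')
    for i in range(3,17): print(i*50,[int(np.percentile(G[(i,j)],98)) if len(G.get((i,j),[]))>8 else 0 for j in range(-7,12)])
E
```

```text
scenecam [-30.44 481.7  580.61]
top cols y=-350..600, rows x
150 [87, 82, 81, 0, 0, 0, 0, 326, 212, 0, 0, 0, 0, 29, 286, 209, 29, 0, 0]
200 [100, 101, 103, 101, 100, 471, 447, 353, 202, 0, 0, 0, 0, 28, 336, 348, 356, 356, 216]
250 [59, 83, 94, 96, 98, 101, 103, 0, 0, 0, 0, 0, 0, 0, 291, 353, 355, 239, 223]
300 [0, 0, 0, 0, 0, 0, 0, 0, 0, 0, 0, 0, 0, 0, 28, 221, 241, 363, 0]
350 [0, 0, 0, 0, 0, 0, 0, 0, 0, 0, 0, 0, 0, 0, 0, 29, 29, 242, 239]
400 [0, 0, 0, 0, 0, 0, 0, 0, 0, 1107, 0, 0, 0, 0, 0, 0, 0, 0, 0]
450 [0, 0, 0, 0, 0, 0, 0, 0, 0, 40, 39, 0, 0, 171, 0, 0, 0, 137, 137]
500 [0, 0, 0, 0, 0, 0, 0, 0, 0, 40, 39, 0, 77, 143, 0, 126, 137, 138, 138]
550 [343, 362, 28, 0, 0, 0, 0, 0, 0, 0, 0, 105, 148, 158, 136, 137, 139, 140, 138]
600 [194, 367, 321, 280, 0, 0, 0, 77, 83, 124, 167, 205, 207, 207, 136, 139, 140, 224, 242]
650 [337, 343, 348, 277, 0, 61, 0, 74, 197, 206, 240, 242, 0, 0, 0, 137, 242, 313, 314]
700 [339, 351, 349, 218, 30, 0, 64, 29, 207, 206, 0, 0, 0, 0, 243, 243, 243, 243, 311]
750 [287, 231, 384, 381, 29, 0, 102, 62, 30, 30, 0, 0, 242, 242, 242, 243, 416, 405, 277]
800 [
[... 482 characters left out ...]
[0, 0, 0, 0, 0, 0, 0, 0, 0, 0, 0, 0, 0, 0, 0, 0, 0, 0, 0]
450 [0, 0, 0, 0, 0, 0, 0, 0, 0, 0, 0, 0, 0, 169, 0, 0, 0, 0, 131]
500 [0, 0, 0, 0, 0, 0, 0, 0, 0, 0, 0, 0, 76, 138, 0, 132, 136, 136, 0]
550 [406, 378, 27, 0, 0, 0, 0, 0, 0, 0, 0, 107, 149, 165, 136, 136, 139, 138, 0]
600 [383, 366, 321, 279, 0, 0, 0, 74, 82, 124, 169, 205, 206, 206, 137, 141, 139, 139, 0]
650 [367, 342, 345, 278, 0, 60, 0, 0, 196, 206, 239, 240, 0, 0, 0, 136, 241, 240, 0]
700 [338, 350, 294, 217, 28, 0, 62, 0, 207, 206, 0, 0, 0, 0, 241, 241, 241, 240, 0]
750 [28, 230, 382, 377, 28, 0, 101, 61, 0, 0, 0, 0, 242, 242, 241, 242, 319, 0, 0]
800 [28, 28, 333, 373, 132, 33, 0, 0, 0, 0, 0, 242, 241, 241, 242, 242, 330, 0, 0]
```

```bash
python3 - <<'E'
from h import *
for c in ('top','scene'):
    P=cloud(c,np.load(f'pics/{c}0.npy')).reshape(-1,3)
    m=(P[:,0]>480)&(P[:,0]<720)&(P[:,1]>-260)&(P[:,1]<-90)&(P[:,2]>60); q=P[m]
    print(c,len(q)); 
    print('cols y -260.. step20; rows x step 20')
    for x in range(480,720,20):
        row=[]
        for y in range(-260,-90,20):
            k=(q[:,0]>=x)&(q[:,0]<x+20)&(q[:,1]>=y)&(q[:,1]<y+20); row.append((int(q[k,2].min()),int(q[k,2].max())) if k.sum()>2 else 0)
        print(x,row)
E
```

```text
top 3360
cols y -260.. step20; rows x step 20
480 [0, 0, 0, 0, 0, 0, 0, 0, 0]
500 [0, 0, 0, 0, 0, 0, 0, 0, 0]
520 [0, 0, 0, 0, 0, 0, 0, 0, 0]
540 [0, 0, 0, 0, 0, 0, 0, 0, 0]
560 [0, 0, 0, 0, 0, 0, 0, 0, 0]
580 [0, 0, 0, 0, 0, 0, 0, 0, 0]
600 [(318, 326), 0, 0, 0, 0, 0, 0, 0, 0]
620 [(179, 333), (273, 276), (259, 282), 0, 0, 0, 0, 0, 0]
640 [(176, 335), (259, 321), (258, 288), (260, 281), 0, 0, 0, 0, 0]
660 [(205, 342), (187, 344), (188, 286), (260, 276), 0, 0, 0, 0, 0]
680 [(182, 350), (257, 351), (258, 310), 0, 0, 0, 0, 0, 0]
700 [(181, 352), (135, 353), (189, 299), (184, 219), (177, 213), 0, 0, 0, 0]
scene 2412
cols y -260.. step20; rows x step 20
480 [0, 0, 0, 0, 0, 0, 0, 0, 0]
500 [0, 0, 0, 0, 0, 0, 0, 0, 0]
520 [0, 0, 0, 0, 0, 0, 0, 0, 0]
540 [0, 0, 0, 0, 0, 0, 0, 0, 0]
560 [0, 0, 0, 0, 0, 0, 0, 0, 0]
580 [0, 0, 0, 0, 0, 0, 0, 0, 0]
600 [(263, 328), 0, 0, 0, 0, 0, 0, 0, 0]
620 [(180, 333), (264, 286), (258, 284), 0, 0, 0, 0, 0, 0]
640 [(178, 334), (190, 320), (250, 288), (258, 280), 0, 0, 0, 0, 0]
660 [(179, 341), (181, 344), (187, 285), (261, 273), 0, 0, 0, 0, 0]
680 [(178, 350), (228, 350), (258, 308), 0, 0, 0, 0, 0, 0]
700 [(185, 351), (138, 350), (187, 301), (173, 215), (176, 212), 0, 0, 0, 0]
```

```bash
python3 - <<'E'
import cv2,numpy as np
im=cv2.imread('pics/scene0.png')[10:220,250:450]
cv2.imwrite('pics/crop2.png',cv2.resize(im,None,fx=2.8,fy=2.8,interpolation=cv2.INTER_CUBIC))
E
```

```text
(no output)
```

View pics/crop2.png

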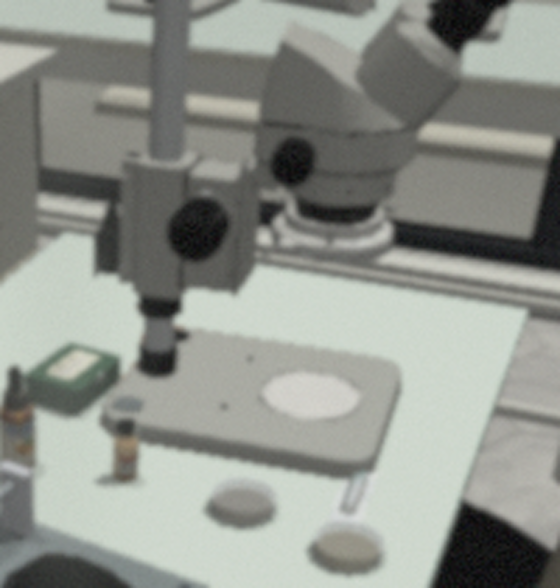

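The description matches the two clear loose dishes (A and B), and the crops confirm it. Measured poses:

| Item | Position (mm) |
|---|---|
| Dish A | (588,-131) |
| Dish B | (488,-156) |
| Left seat | (463,206) |
| Right seat | (523,57) |
| Stand yaw | 21.9° |

Index arm is about 0.98 rad. Dish B is farther from the microscope, so I'll pick it first.

```bash
cat > plan.py <<'E'
from h import *
import sys
from scipy.spatial.transform import Rotation as Ro
def down(az):
    a=np.radians(az); z=np.array([np.cos(a),np.sin(a),0]); y=np.array([0,0,-1.]); return np.c_[np.cross(y,z),y,z]
def plan(p,R,pt,az,claw,cap=24,n=12,pr=True):
    Rt=down(az); rows=[]
    for i in range(n):
        d=R.T@(np.array(pt)-p); s=max(1,np.abs(d).max()/cap); w=(Ro.from_matrix(R.T@Rt)).as_rotvec(); k=max(1,np.linalg.norm(w)/.18)
        if np.linalg.norm(d)<.3 and np.linalg.norm(w)<.003: break
        u=np.round(d/s/25,3); w=np.round(w/k,3); rows.append([claw,*map(float,u),*map(float,w)])
        p=p+R@(u*25); R=R@Ro.from_rotvec(w).as_matrix()
    print(str(rows).replace(' ','').replace('-0.0,','0,').replace('.0,',',')); print('end',p); return p,R
def cur():
    s=sense(); print('t',s['t'],'p',np.array(s['ee_pos']),'F',np.array(s['force']),'w',s['width'],'q',np.array(s['q'])); return np.array(s['ee_pos']),np.array(s['ee_rot'])
if __name__=='__main__':
    x,y,z,az,claw=map(float,sys.argv[1:6]); cap=float(sys.argv[6]) if len(sys.argv)>6 else 24
    p,R=cur(); print('az',np.degrees(np.arctan2(R[1,2],R[0,2])),'tilt',R[:,1])
    plan(p,R,[x,y,z],az,claw,cap)
E
python3 plan.py 488.5 -156.5 130 21.9 85
```

```text
t 0.6 p [ 156.58 -553.28  250.35] F [-0.24 -1.5  -0.44] w 85.18278884156246 q [-81.13  15.8   86.23   0.    77.96  -6.93]
az -74.20146727425687 tilt [ 0. -0. -1.]
[[85,-0.96,0.27,-0.655,0,-0.18,0.0],[85,-0.96,0.244,-0.427,0,-0.18,0.0],[85,-0.96,0.23,-0.233,0,-0.18,0.0],[85,-0.96,0.224,-0.056,0,-0.18,0.0],[85,-0.96,0.225,0.117,0,-0.18,0.0],[85,-0.96,0.234,0.299,0,-0.18,0.0],[85,-0.96,0.252,0.502,0,-0.18,0.0],[85,-0.96,0.283,0.747,0,-0.18,0.0],[85,-0.858,0.299,0.96,0,-0.18,0.0],[85,-0.588,0.262,0.96,0,-0.057,0.0],[85,-0.515,0.253,0.96,0,0,0.0],[85,-0.515,0.253,0.96,0,0,0.0]]
end [ 365.52 -303.48  174.6 ]
```

>>> arm_command:
  moves:
    - [[85,-0.96,0.15,-0.655,0,-0.18,0],[85,-0.96,0.15,-0.427,0,-0.18,0],[85,-0.96,0.15,-0.233,0,-0.18,0],[85,-0.96,0.15,-0.056,0,-0.18,0],[85,-0.96,0.15,0.117,0,-0.18,0],[85,-0.96,0.2,0.299,0,-0.18,0],[85,-0.96,0.2,0.502,0,-0.18,0],[85,-0.96,0.2,0.747,0,-0.18,0],[85,-0.858,0.2,0.96,0,-0.18,0],[85,-0.588,0.2,0.96,0,-0.057,0],[85,-0.515,0.2,0.96,0,0,0],[85,-0.515,0.2,0.96,0,0,0]]
  newtons: 30

```text
t: 2.1
ee_pos: [363.2, -292.3, 196.0]
ee_rot: [[0.421, 0.003, 0.907], [-0.907, -0.006, 0.421], [0.006, -1.0, 0.0]]
force: [-0.3, -0.2, 0.3]
width: 84.8
```

```bash
python3 plan.py 488.5 -156.5 110 21.9 85
```

```text
t 2.1 p [ 363.18 -292.27  195.99] F [-0.31 -0.22  0.27] w 84.80783764299879 q [-47.32   8.55 104.11  -0.1   66.99 -72.18]
az 24.90137851675945 tilt [ 0.   -0.01 -1.  ]
[[85,-0.399,0.481,0.96,0,0.052,0.006],[85,-0.455,0.495,0.96,0,0,0.0],[85,-0.455,0.495,0.96,0,0,0.0],[85,-0.456,0.495,0.96,0,0,0.0],[85,-0.455,0.495,0.96,0,0,0.0],[85,-0.456,0.495,0.96,0,0,0.0],[85,-0.445,0.483,0.938,0,0,0.0]]
end [ 488.5  -156.5   110.01]
```

>>> arm_command:
  moves:
    - [[85,-0.399,0.481,0.96,0,0.052,0.006],[85,-0.455,0.495,0.96,0,0,0],[85,-0.455,0.495,0.96,0,0,0],[85,-0.455,0.495,0.96,0,0,0],[85,-0.455,0.495,0.96,0,0,0],[85,-0.455,0.495,0.96,0,0,0],[85,-0.445,0.483,0.938,0,0,0],[85,0,0,0,0,0,0]]

```text
t: 3.1
ee_pos: [494.6, -151.6, 108.8]
ee_rot: [[0.374, 0.004, 0.927], [-0.927, -0.003, 0.374], [0.004, -1.0, 0.003]]
force: [-0.8, -0.6, 0.3]
width: 84.8
```

```bash
python3 - <<'E'
from h import *
for c in('top','scene'):
    im,d=snap(c,c+'1')
a=cv2.imread('pics/top1.png')[150:320,330:500];b=cv2.imread('pics/scene1.png')[110:280,290:460]
cv2.imwrite('pics/c3.png',cv2.resize(np.hstack([a,b]),None,fx=2.3,fy=2.3,interpolation=cv2.INTER_CUBIC))
E
python3 plan.py 488.5 -156.5 21 21.9 85
```

```text
t 3.2 p [ 494.05 -152.89  109.63] F [-0.47  0.05 -0.02] w 84.98911994822348 q [-24.84  17.7  105.57  -0.12  56.36 -46.67]
az 21.89475771390173 tilt [ 0. -0. -1.]
[[85,0.008,0.96,-0.073,-0.003,0,0.006],[85,0.014,0.96,-0.07,0,0,-0.0],[85,0.014,0.96,-0.071,0,0,-0.0],[85,0.01,0.665,-0.049,0,0,-0.0]]
end [ 488.49 -156.5    21.  ]
```

View pics/c3.png

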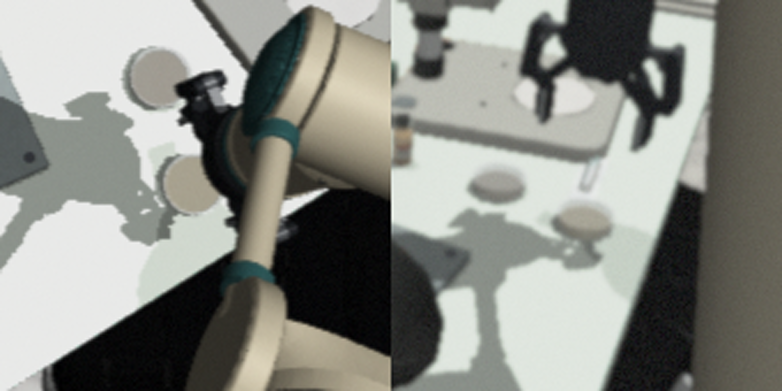

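```bash
python3 - <<'E'
from h import *
im=cv2.imread('pics/scene1.png')
t=np.array([494.05,-152.9,109.6]);z=np.array([.927,.374,0])
big=cv2.resize(im,None,fx=4,fy=4,interpolation=cv2.INTER_CUBIC)
for s in (42.5,-42.5):
    for dz in (0,-6,-19):
        u=proj('scene',t+s*z+[0,0,dz]); print(s,dz,u); cv2.circle(big,tuple(int(v) for v in (u*4+2)),3,(0,0,255) if dz==-6 else (0,255,0),-1)
cv2.imwrite('pics/c4.png',big[440:920,1300:2000])
E
```

```text
42.5 0 [358.21 161.27]
42.5 -6 [357.91 163.65]
42.5 -19 [357.25 168.73]
-42.5 0 [395.51 172.06]
-42.5 -6 [395.04 174.49]
-42.5 -19 [394.04 179.69]
```

View pics/c4.png

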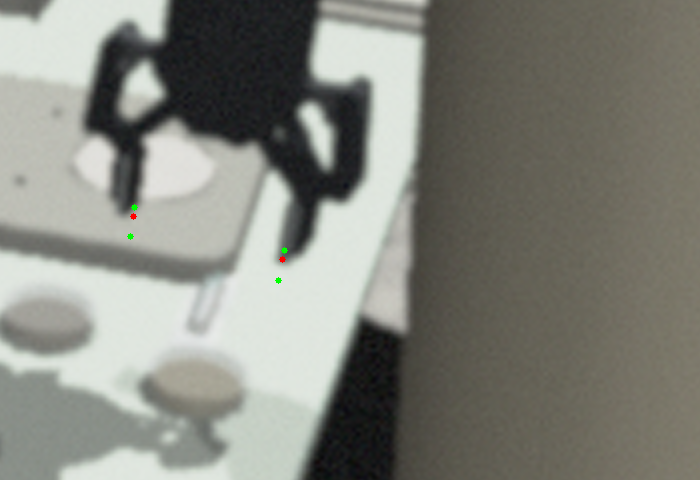

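>>> arm_command:
  moves:
    - [[85,0.01,0.96,-0.07,0,0,0.003],[85,0.014,0.96,-0.07,0,0,0],[85,0.014,0.96,-0.07,0,0,0],[85,0.01,0.84,-0.05,0,0,0],[85,0,0,0,0,0,0]]

```text
t: 3.82
ee_pos: [488.6, -162.6, 18.6]
ee_rot: [[0.369, 0.01, 0.929], [-0.929, -0.007, 0.369], [0.01, -1.0, 0.007]]
force: [0.5, -0.4, 0.1]
width: 85.1
```

```bash
python3 plan.py 488.5 -156.5 16.5 21.9 85
```

```text
t 3.825 p [ 488.6  -162.64   18.56] F [ 0.49 -0.45  0.06] w 85.10961567602135 q [-26.09  24.33 112.05  -0.14  42.93 -47.63]
az 21.64081057333373 tilt [ 0.01 -0.01 -1.  ]
[[85,-0.231,0.08,0.086,-0.007,-0.005,0.01]]
end [ 488.49 -156.49   16.51]
```

>>> arm_command:
  moves:
    - [[85,-0.231,0.08,0.086,-0.007,-0.005,0.01],[85,0,0,0,0,0,0]]

```text
t: 4.08
ee_pos: [489.3, -157.5, 18.4]
ee_rot: [[0.372, 0.002, 0.928], [-0.928, -0.001, 0.372], [0.002, -1.0, 0.002]]
force: [0.1, -0.5, 0.7]
width: 85.0
```

```bash
python3 plan.py 488.5 -156.5 16.5 21.9 85
```

```text
t 4.075 p [ 489.33 -157.49   18.39] F [ 0.07 -0.5   0.73] w 85.02516668322141 q [-25.59  24.48 111.77  -0.01  43.6  -47.45]
az 21.866312745895325 tilt [ 0. -0. -1.]
[[85,-0.049,0.076,-0.016,-0.002,-0.001,0.002]]
end [ 488.51 -156.5    16.49]
```

>>> arm_command:
  moves:
    - [[85,-0.05,0.08,-0.02,0,0,0],[50,0,0,0,0,0,0],[50,0,0,0,0,0,0],[50,0,0,0,0,0,0],[50,0,0,0,0,0,0],[50,0,0,0,0,0,0],[50,0,0,0,0,0,0]]
  newtons: 25

```text
t: 4.95
ee_pos: [489.4, -156.7, 18.1]
ee_rot: [[0.373, 0.005, 0.928], [-0.928, -0.003, 0.373], [0.004, -1.0, 0.004]]
force: [0.1, 0.4, 1.3]
width: 56.8
```

```bash
python3 plan.py 488.5 -156.5 110 21.9 50
```

```text
t 4.95 p [ 489.43 -156.7    18.05] F [0.06 0.36 1.31] w 56.798673840571205 q [-25.5   24.44 111.95  -0.03  43.28 -47.4 ]
az 21.918177012780514 tilt [ 0.01 -0.   -1.  ]
[[50,-0.001,-0.96,-0.005,-0.004,0,0.004],[50,-0.005,-0.96,-0.008,0,0,0.0],[50,-0.005,-0.96,-0.009,0,0,0.0],[50,-0.005,-0.798,-0.007,0,0,0.0]]
end [ 488.5 -156.5  110. ]
```

>>> arm_command:
  moves:
    - [[50,0,-0.5,0,0,0,0],[50,0,-0.96,0,0,0,0],[50,0,-0.96,0,0,0,0],[50,0,-0.96,0,0,0,0],[50,0,-0.4,0,0,0,0],[50,0,0,0,0,0,0]]

```text
t: 5.7
ee_pos: [488.9, -156.4, 118.0]
ee_rot: [[0.373, 0.006, 0.928], [-0.928, -0.003, 0.373], [0.005, -1.0, 0.004]]
force: [0.3, -0.1, -0.3]
width: 56.8
```

```bash
python3 -c "
from h import *
im,d=snap('scene','scene2');cv2.imwrite('pics/c5.png',cv2.resize(cv2.imread('pics/scene2.png')[80:260,280:460],None,fx=3,fy=3))"; python3 plan.py 463.1 206 110 21.9 50
```

```text
t 5.75 p [ 488.64 -156.32  117.43] F [-0.17  0.45 -0.81] w 56.74483679001396 q [-25.5   16.89 105.47  -0.02  57.3  -47.4 ]
az 21.914348564376013 tilt [ 0.01 -0.   -1.  ]
[[50,-0.96,0.017,0.31,-0.004,0,0.005],[50,-0.96,0.021,0.31,0,0,-0.0],[50,-0.96,0.021,0.31,0,0,-0.0],[50,-0.96,0.021,0.31,0,0,-0.0],[50,-0.96,0.021,0.31,0,0,-0.0],[50,-0.96,0.021,0.31,0,0,-0.0],[50,-0.96,0.021,0.31,0,0,-0.0],[50,-0.96,0.021,0.309,0,0,-0.0],[50,-0.96,0.021,0.31,0,0,-0.0],[50,-0.96,0.021,0.309,0,0,-0.0],[50,-0.96,0.021,0.31,0,0,-0.0],[50,-0.96,0.021,0.309,0,0,-0.0]]
end [467.37 145.55 111.26]
```

View pics/c5.png

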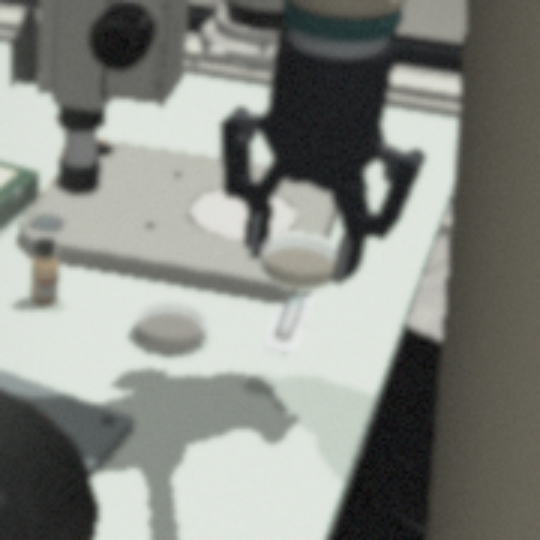

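The dish is held level between the fingers, at about crop (305,258). Next I carry it to the left seat.

>>> arm_command:
  moves:
    - [[50,-0.5,0,0.15,0,0,0],[50,-0.96,0,0.31,0,0,0],[50,-0.96,0,0.31,0,0,0],[50,-0.96,0,0.31,0,0,0],[50,-0.96,0,0.31,0,0,0],[50,-0.96,0,0.31,0,0,0],[50,-0.96,0,0.31,0,0,0],[50,-0.96,0,0.31,0,0,0],[50,-0.96,0,0.31,0,0,0],[50,-0.96,0,0.31,0,0,0],[50,-0.96,0,0.31,0,0,0],[50,-0.96,0,0.31,0,0,0]]

```text
t: 7.25
ee_pos: [454.9, 150.2, 106.2]
ee_rot: [[0.371, -0.023, 0.928], [-0.928, 0.004, 0.371], [-0.013, -1.0, -0.02]]
force: [-0.4, 0.5, 0.1]
width: 56.6
```

```bash
python3 plan.py 463.1 206 90 21.9 50
```

```text
t 7.25 p [454.93 150.22 106.18] F [-0.38  0.47  0.11] w 56.62251316479288 q [  9.61  15.77 109.26   0.55  56.24 -12.5 ]
az 21.800951560699936 tilt [-0.02  0.   -1.  ]
[[50,-0.96,0.321,0.566,0.02,-0.002,-0.013],[50,-0.96,0.318,0.559,0,0,0.0],[50,-0.025,0.009,0.015,0,0,0.0]]
end [463.1  205.99  89.99]
```

>>> arm_command:
  moves:
    - [[50,-0.96,0.32,0.566,0.02,-0.002,-0.013],[50,-0.7,0.32,0.5,0,0,0],[50,-0.1,0,0,0,0,0],[50,0,0,0,0,0,0]]

```text
t: 7.75
ee_pos: [457.8, 205.0, 86.5]
ee_rot: [[0.377, -0.008, 0.926], [-0.926, -0.002, 0.377], [-0.001, -1.0, -0.008]]
force: [-0.1, -0.2, 0.3]
width: 56.7
```

```bash
python3 -c "
from h import *
im,d=snap('top','top3');cv2.imwrite('pics/c6.png',cv2.resize(cv2.imread('pics/top3.png')[140:300,160:360],None,fx=3.5,fy=3.5))"; python3 plan.py 463.1 206 45 21.9 50
```

```text
t 7.8 p [458.   204.79  86.58] F [ 0.49 -0.27 -0.77] w 56.791986953639146 q [ 16.13  18.51 108.53   0.01  53.42  -5.99]
az 22.115894363592858 tilt [-0.01 -0.   -1.  ]
[[50,0.02,0.96,0.127,0.008,0.004,-0.001],[50,0.013,0.702,0.088,0,0,-0.0]]
end [463.1 206.   45. ]
```

View pics/c6.png

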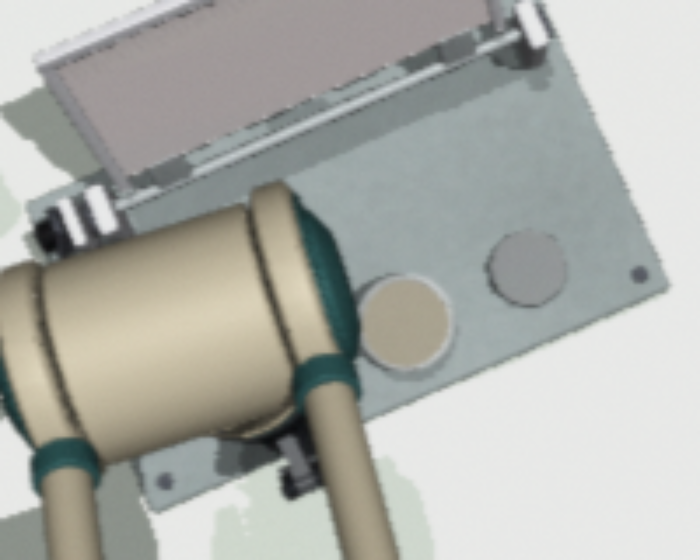

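```bash
python3 - <<'E'
from h import *
P=cloud('top',np.load('pics/top3.npy'))
for r,c in [(230,190),(235,200),(240,165),(225,235),(250,200),(215,240),(245,175)]: print(r,c,P[r,c])
m=(P[...,2]>250)&(P[...,0]>380); q=P[m]; print('wrist ext',q.min(0),q.max(0))
from idx import H,x,y
s=np.c_[(q[:,:2]-H)@x,(q[:,:2]-H)@y]; print(s.min(0),s.max(0))
im,d=snap('scene','scene3')
P=cloud('scene',d)
cv2.imwrite('pics/c7.png',cv2.resize(cv2.imread('pics/scene3.png')[100:320,60:330],None,fx=2.8,fy=2.8))
E
```

```text
230 190 [465.56 224.68 470.04]
235 200 [458.81 211.84 473.35]
240 165 [453.8  254.14 475.77]
225 235 [469.84 168.89 472.83]
250 200 [440.88 213.55 464.66]
215 240 [481.7  162.3  475.28]
245 175 [447.96 244.5  464.47]
wrist ext [ 380.04 -341.67  250.  ] [ 840.84  588.96 1107.34]
mid [493.1  131.55] x [0.93 0.37] y [-0.37  0.93] hinge [609.04 178.27] yaw 21.94721682333622
[-232.65 -533.59] [323.76 359.6 ]
```

View pics/c7.png

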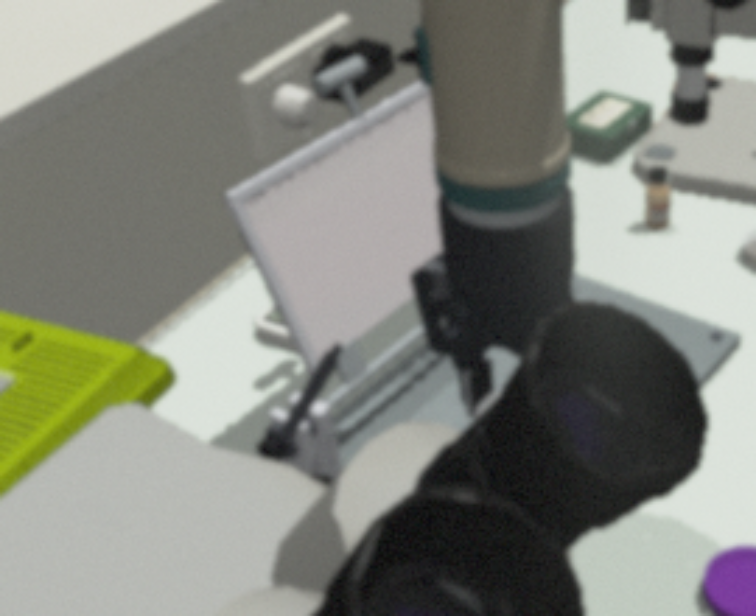

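Wrist housing underside is about 375 mm up, clear of the index arm tip at about 164 mm. I'll lower the dish.

>>> arm_command:
  moves:
    - [[50,0.02,0.8,0.127,0.008,0.004,-0.001],[50,0.013,0.7,0.088,0,0,0],[50,0,0,0,0,0,0]]

```text
t: 8.22
ee_pos: [464.3, 203.8, 49.8]
ee_rot: [[0.369, 0.003, 0.929], [-0.929, 0.0, 0.369], [0.001, -1.0, 0.003]]
force: [0.2, -0.0, 0.4]
width: 57.0
```

```bash
python3 plan.py 463.1 206 39 21.9 50
```

```text
t 8.225 p [464.29 203.76  49.76] F [ 0.23 -0.02  0.4 ] w 57.02235595480735 q [ 15.85  21.42 110.8   -0.05  47.6   -5.79]
az 21.67406690996202 tilt [ 0.  0. -1.]
[[50,-0.101,0.43,-0.012,-0.003,-0.004,0.001]]
end [463.11 206.    39.01]
```

>>> arm_command:
  moves:
    - [[50,-0.1,0.34,-0.012,0,-0.004,0],[50,0,0.07,0,0,0,0],[50,0,0,0,0,0,0]]

```text
t: 8.6
ee_pos: [463.9, 205.6, 40.4]
ee_rot: [[0.372, 0.005, 0.928], [-0.928, 0.001, 0.372], [0.001, -1.0, 0.005]]
force: [-0.7, -0.1, 0.1]
width: 57.1
```

```bash
python3 plan.py 463.1 206 39 21.9 50
```

```text
t 8.6 p [463.86 205.58  40.38] F [-0.74 -0.05  0.1 ] w 57.088947494485765 q [ 16.07  22.16 111.44  -0.05  46.1   -5.74]
az 21.84571102518227 tilt [ 0.01  0.   -1.  ]
[[50,-0.027,0.055,-0.022,-0.005,-0.001,0.001]]
end [463.1  206.    39.01]
```

>>> arm_command:
  moves:
    - [[50,-0.027,0.09,-0.03,-0.004,0,0],[50,0,0.03,0,0,0,0],[50,0,0,0,0,0,0]]

```text
t: 8.98
ee_pos: [463.1, 206.1, 38.1]
ee_rot: [[0.372, 0.002, 0.928], [-0.928, -0.0, 0.372], [0.001, -1.0, 0.002]]
force: [0.5, -0.3, -0.8]
width: 56.8
```

```bash
python3 plan.py 463.1 206 38 21.9 50
```

```text
t 8.975 p [463.11 206.15  38.13] F [ 0.45 -0.33 -0.82] w 56.78069702230547 q [ 16.17  22.38 111.5   -0.09  45.99  -5.63]
az 21.860972348565397 tilt [ 0. -0. -1.]
[]
end [463.11 206.15  38.13]
```

>>> arm_command:
  moves:
    - [[50,0,0.03,0,0,0,0],[60,0,0,0,0,0,0],[66,0,0,0,0,0,0],[75,0,0,0,0,0,0],[85,0,0,0,0,0,0],[85,0,-0.3,0,0,0,0],[85,0,-0.9,0,0,0,0],[85,0,-0.96,0,0,0,0],[85,0,-0.96,0,0,0,0],[85,0.5,-0.5,0,0,0,0]]

```text
t: 10.22
ee_pos: [467.0, 194.5, 131.3]
ee_rot: [[0.374, 0.001, 0.928], [-0.928, -0.001, 0.374], [0.001, -1.0, 0.0]]
force: [-0.3, -0.8, -0.1]
width: 85.0
```

```bash
python3 plan.py 588 -131.3 115 21.9 85
```

```text
t 10.225 p [467.05 194.51 131.29] F [-0.3  -0.79 -0.06] w 85.03863738076402 q [ 14.77  15.6  105.02  -0.08  59.34  -7.13]
az 21.948809964741432 tilt [ 0. -0. -1.]
[[85,0.96,0.046,-0.027,-0.001,0.001,0.001],[85,0.96,0.045,-0.025,0,0,0.0],[85,0.96,0.045,-0.026,0,0,0.0],[85,0.96,0.045,-0.025,0,0,0.0],[85,0.96,0.045,-0.026,0,0,0.0],[85,0.96,0.045,-0.025,0,0,0.0],[85,0.96,0.046,-0.026,0,0,0.0],[85,0.96,0.045,-0.025,0,0,0.0],[85,0.96,0.046,-0.026,0,0,0.0],[85,0.96,0.045,-0.025,0,0,0.0],[85,0.96,0.046,-0.026,0,0,0.0],[85,0.96,0.045,-0.025,0,0,0.0]]
end [567.33 -75.58 117.8 ]
```

>>> arm_command:
  moves:
    - [[85,0.96,0.03,-0.025,0,0,0],[85,0.96,0.03,-0.025,0,0,0],[85,0.96,0.03,-0.025,0,0,0],[85,0.96,0.03,-0.025,0,0,0],[85,0.96,0.03,-0.025,0,0,0],[85,0.96,0.03,-0.025,0,0,0],[85,0.96,0.03,-0.025,0,0,0],[85,0.96,0.03,-0.025,0,0,0],[85,0.96,0.03,-0.025,0,0,0],[85,0.96,0.03,-0.025,0,0,0],[85,0.96,0.03,-0.025,0,0,0],[85,0.7,0,-0.025,0,0,0]]

```text
t: 11.72
ee_pos: [567.2, -87.3, 124.0]
ee_rot: [[0.372, -0.001, 0.928], [-0.928, -0.004, 0.372], [0.003, -1.0, -0.002]]
force: [0.0, -0.0, -0.8]
width: 85.0
```

```bash
python3 - <<'E'
from h import *
im,d=snap('top','top4'); im,d2=snap('scene','scene4')
cv2.imwrite('pics/c8.png',cv2.resize(cv2.imread('pics/top4.png')[130:300,160:430],None,fx=2.9,fy=2.9))
from idx import H,x,y
P=cloud('top',d)
for n,s in (('L',80),('M',0)):
    c=H-125*x+s*y
    m=(np.hypot(P[...,0]-c[0],P[...,1]-c[1])<45)&(P[...,2]>28)&(P[...,2]<45); q=P[m]; print(n,m.sum(),q.mean(0),'err',(q[:,:2].mean(0)-c)@np.c_[x,y],'slope',np.linalg.lstsq(np.c_[q[:,:2]-q[:,:2].mean(0),np.ones(len(q))],q[:,2],rcond=None)[0])
E
python3 plan.py 588 -131.3 100 21.9 85
```

```text
mid [493.1  131.55] x [0.93 0.37] y [-0.37  0.93] hinge [609.04 178.27] yaw 21.94721682333622
L 635 [464.02 205.61  36.25] err [ 0.7  -0.44] slope [ 0.01  0.01 36.25]
M 632 [491.48 133.13  36.15] err [-0.91  2.07] slope [ 0.01  0.01 36.15]
t 11.825 p [567.82 -87.65 124.14] F [-0.43  0.79 -0.64] w 85.2069011697225 q [-15.57  21.3   97.17  -0.27  61.46 -37.21]
az 21.770459450436075 tilt [ 0. -0. -1.]
[[85,0.96,0.487,0.052,0.002,-0.002,0.004],[85,0.959,0.483,0.049,0,0,0.0]]
end [ 588.01 -131.29   99.99]
```

View pics/c8.png

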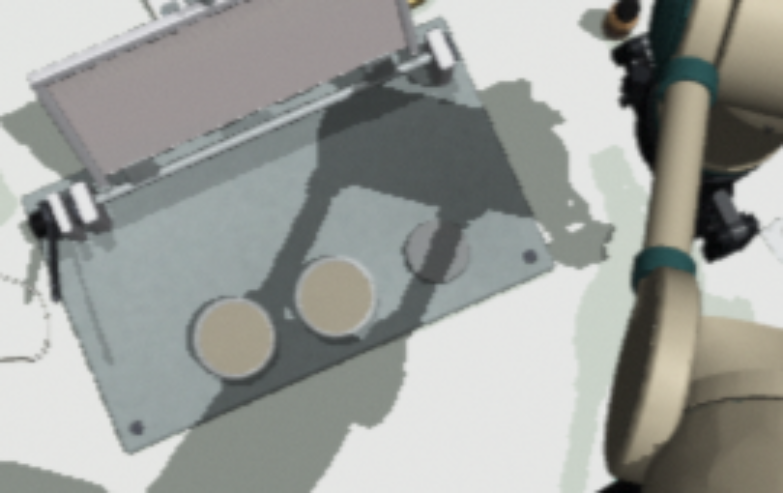

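The left dish sits flat on its seat, about 1 mm off. Next is dish A.

>>> arm_command:
  moves:
    - [[85,0.8,0.3,0.052,0.002,-0.002,0.004],[85,0.8,0.3,0.05,0,0,0],[85,0.2,0.2,0,0,0,0],[85,0,0,0,0,0,0]]

```text
t: 12.32
ee_pos: [587.4, -130.2, 102.0]
ee_rot: [[0.374, -0.001, 0.928], [-0.928, 0.002, 0.374], [-0.002, -1.0, -0.001]]
force: [0.9, 0.2, 0.7]
width: 84.6
```

```bash
python3 plan.py 588 -131.3 50 21.9 85; python3 -c "
from h import *
im,d=snap('scene','scene5');cv2.imwrite('pics/c9.png',cv2.resize(cv2.imread('pics/scene5.png')[20:240,250:450],None,fx=2.7,fy=2.7))"
```

```text
t 12.325 p [ 587.4  -130.23  102.03] F [0.94 0.24 0.68] w 84.6274759937383 q [-19.16  24.66  95.11   0.07  60.33 -41.13]
az 21.932350901077296 tilt [-0.  0. -1.]
[[85,0.025,0.96,0.004,0.001,0.001,-0.002],[85,0.022,0.96,0.002,0,0,-0.0],[85,0.004,0.161,0.001,0,0,-0.0]]
end [ 588.01 -131.3    50.  ]
```

View pics/c9.png

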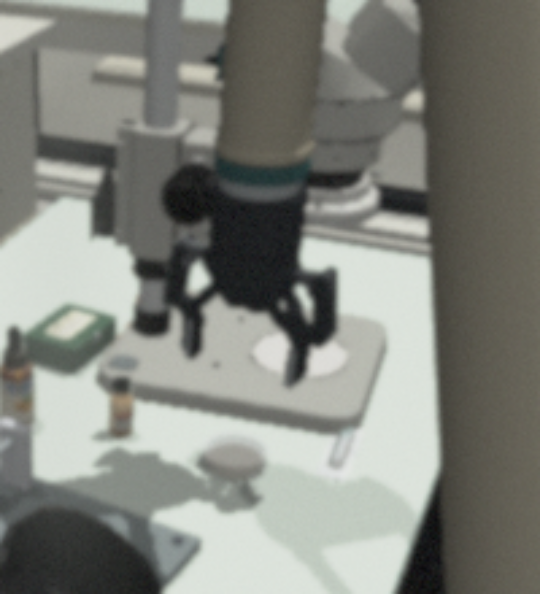

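Aligned above dish A with free space around it. Descending.

>>> arm_command:
  moves:
    - [[85,0.02,0.96,0,0,0,0],[85,0.02,0.96,0,0,0,0],[85,0,0.7,0,0,0,0],[85,0,0.3,0,0,0,0],[85,0,0,0,0,0,0]]

```text
t: 13.0
ee_pos: [588.3, -128.4, 29.4]
ee_rot: [[0.376, 0.002, 0.927], [-0.927, 0.002, 0.376], [-0.001, -1.0, 0.002]]
force: [-0.0, -0.1, 0.2]
width: 84.9
```

```bash
python3 plan.py 588 -131.3 17 21.9 85
```

```text
t 13.0 p [ 588.28 -128.38   29.38] F [-0.01 -0.14  0.19] w 84.90087354122277 q [-19.    29.26  99.61   0.16  51.08 -41.2 ]
az 22.102359509075903 tilt [ 0.  0. -1.]
[[85,0.104,0.495,-0.055,-0.002,0.004,-0.001]]
end [ 588.   -131.29   17.  ]
```

>>> arm_command:
  moves:
    - [[85,0.104,0.47,-0.055,0,0.004,0],[85,0,0,0,0,0,0]]

```text
t: 13.25
ee_pos: [588.8, -131.5, 18.2]
ee_rot: [[0.373, 0.004, 0.928], [-0.928, 0.001, 0.373], [0.0, -1.0, 0.004]]
force: [-0.8, -0.0, -0.7]
width: 84.9
```

```bash
python3 plan.py 588 -131.3 17 21.9 85
```

```text
t 13.25 p [ 588.76 -131.46   18.16] F [-0.83 -0.04 -0.68] w 84.91343243081126 q [-19.26  30.08 100.15   0.16  49.59 -41.25]
az 21.885148191996574 tilt [ 0.  0. -1.]
[[85,-0.017,0.046,-0.026,-0.004,0,0.0]]
end [ 588.   -131.3    17.01]
```

>>> arm_command:
  moves:
    - [[50,-0.02,0.03,-0.02,0,0,0],[50,0,0,0,0,0,0],[50,0,0,0,0,0,0],[50,0,0,0,0,0,0],[50,0,0,0,0,0,0],[50,0,0,0,0,0,0]]
  newtons: 25

```text
t: 14.0
ee_pos: [588.8, -131.5, 18.5]
ee_rot: [[0.372, 0.006, 0.928], [-0.928, 0.0, 0.372], [0.002, -1.0, 0.005]]
force: [-0.1, 0.4, 0.5]
width: 56.5
```

```bash
python3 plan.py 588 -131.3 110 21.9 50
```

```text
t 14.0 p [ 588.78 -131.54   18.54] F [-0.06  0.4   0.52] w 56.48826416230271 q [-19.27  30.   100.23   0.16  49.47 -41.25]
az 21.86930104617401 tilt [ 0.01  0.   -1.  ]
[[50,-0.004,-0.96,-0.001,-0.005,-0.001,0.002],[50,-0.005,-0.96,-0.006,0,0,-0.0],[50,-0.006,-0.96,-0.007,0,0,-0.0],[50,-0.004,-0.779,-0.005,0,0,-0.0]]
end [ 588.01 -131.31  110.01]
```

>>> arm_command:
  moves:
    - [[50,0,-0.5,0,0,0,0],[50,0,-0.96,0,0,0,0],[50,0,-0.96,0,0,0,0],[50,-0.2,-0.96,0,0,0,0],[50,-0.6,-0.3,0,0,0,0],[50,-0.96,0,0.05,0,0,0],[50,-0.96,0,0.05,0,0,0],[50,-0.96,0,0.05,0,0,0],[50,-0.96,0,0.05,0,0,0],[50,-0.96,0,0.05,0,0,0]]

```text
t: 15.25
ee_pos: [535.2, 10.6, 112.2]
ee_rot: [[0.372, -0.001, 0.928], [-0.928, 0.003, 0.372], [-0.003, -1.0, 0.0]]
force: [0.3, 1.0, 0.2]
width: 56.6
```

```bash
python3 plan.py 523.1 57.1 85 21.9 50
```

```text
t 15.25 p [535.18  10.57 112.21] F [0.28 0.95 0.16] w 56.63231828019432 q [ -6.42  19.08 102.89   0.19  58.11 -28.39]
az 21.868988474078858 tilt [-0.  0. -1.]
[[50,-0.96,0.552,0.123,0,-0.001,-0.003],[50,-0.945,0.539,0.123,0,0,-0.0]]
end [523.11  57.09  85.01]
```

>>> arm_command:
  moves:
    - [[50,-0.8,0.3,0.123,0,0,0],[50,-0.6,0.5,0.123,0,0,0],[50,-0.1,0.3,0,0,0,0],[50,0,0,0,0,0,0]]

```text
t: 15.75
ee_pos: [521.2, 54.1, 80.8]
ee_rot: [[0.378, -0.008, 0.926], [-0.926, 0.003, 0.378], [-0.006, -1.0, -0.006]]
force: [0.2, 0.7, 0.8]
width: 56.6
```

```bash
python3 plan.py 523.1 57.1 45 21.9 50
```

```text
t 15.75 p [521.21  54.08  80.79] F [0.16 0.73 0.81] w 56.599167874581546 q [ -1.81  20.53 106.2    0.23  53.76 -24.14]
az 22.200658732933395 tilt [-0.01  0.   -1.  ]
[[50,-0.05,0.96,0.084,0.006,0.005,-0.006],[50,-0.027,0.471,0.038,0,0,-0.0]]
end [523.1   57.09  45.01]
```

>>> arm_command:
  moves:
    - [[50,-0.05,0.8,0.08,0.006,0.005,-0.006],[50,-0.03,0.5,0.03,0,0,0],[50,0,0,0,0,0,0]]

```text
t: 16.12
ee_pos: [524.4, 55.5, 47.6]
ee_rot: [[0.372, 0.001, 0.928], [-0.928, -0.001, 0.372], [0.001, -1.0, 0.001]]
force: [0.1, 0.1, -0.0]
width: 56.8
```

```bash
python3 plan.py 523.1 57.1 39 21.9 50
```

```text
t 16.125 p [524.4   55.53  47.63] F [ 0.08  0.09 -0.04] w 56.760052098316436 q [ -1.49  22.98 108.33  -0.06  48.6  -23.27]
az 21.81800330211836 tilt [ 0. -0. -1.]
[[50,-0.078,0.345,-0.025,-0.001,-0.001,0.001]]
end [523.11  57.1   39.  ]
```

>>> arm_command:
  moves:
    - [[50,-0.078,0.34,-0.025,0,0,0],[50,0,0.04,0,0,0,0],[50,0,0,0,0,0,0]]

```text
t: 16.5
ee_pos: [524.2, 56.5, 38.5]
ee_rot: [[0.371, 0.004, 0.929], [-0.929, -0.001, 0.371], [0.002, -1.0, 0.003]]
force: [-0.2, 0.5, 0.7]
width: 56.8
```

```bash
python3 plan.py 523.1 57.1 38.8 21.9 50
```

```text
t 16.5 p [524.23  56.51  38.51] F [-0.22  0.51  0.75] w 56.77781881451054 q [ -1.38  23.64 108.98  -0.06  47.16 -23.1 ]
az 21.76669207596692 tilt [ 0. -0. -1.]
[[50,-0.039,-0.012,-0.033,-0.003,-0.002,0.002]]
end [523.1   57.11  38.8 ]
```

>>> arm_command:
  moves:
    - [[60,0,0,0,0,0,0],[66,0,0,0,0,0,0],[75,0,0,0,0,0,0],[85,0,0,0,0,0,0],[85,0,-0.3,0,0,0,0],[85,0,-0.9,0,0,0,0],[85,0,-0.96,0,0,0,0],[85,0,-0.96,0,0,0,0],[85,0,-0.96,-0.3,0,0,0],[85,0,-0.96,-0.3,0,0,0],[85,0,-0.96,-0.3,0,0,0],[85,0,-0.96,-0.3,0,0,0]]

```text
t: 18.0
ee_pos: [494.4, 45.5, 220.2]
ee_rot: [[0.371, 0.004, 0.928], [-0.928, -0.001, 0.371], [0.002, -1.0, 0.003]]
force: [0.1, -0.1, 0.5]
width: 85.0
```

```bash
python3 plan.py 560 100 300 -68.1 85; python3 - <<'E'
from h import *
im,d=snap('top','top6')
cv2.imwrite('pics/c10.png',cv2.resize(cv2.imread('pics/top6.png')[130:300,160:430],None,fx=2.9,fy=2.9))
from idx import H,x,y
P=cloud('top',d)
for n,s in (('L',80),('M',0),('R',-80)):
    c=H-125*x+s*y
    m=(np.hypot(P[...,0]-c[0],P[...,1]-c[1])<45)&(P[...,2]>28)&(P[...,2]<45); q=P[m]; print(n,m.sum(),q.mean(0),'err',(q[:,:2].mean(0)-c)@np.c_[x,y])
E
```

```text
t 18.0 p [494.42  45.51 220.25] F [ 0.09 -0.1   0.5 ] w 85.027120298137 q [ -2.75  10.08  98.44  -0.04  71.25 -24.53]
az 21.80053751435546 tilt [ 0. -0. -1.]
[[85,-0.307,-0.938,0.96,-0.001,0.18,-0.0],[85,-0.485,-0.96,0.908,0,0.18,-0.0],[85,-0.639,-0.96,0.807,-0.001,0.18,-0.0],[85,-0.263,-0.326,0.23,0,0.18,-0.0],[85,0,0,0,0,0.18,-0.0],[85,0,0,0,-0.001,0.18,-0.0],[85,0,0,0,0,0.18,-0.0],[85,0,0,0,-0.001,0.18,-0.0],[85,0,0,0,0,0.129,-0.001]]
end [559.99 100.   300.  ]
mid [493.1  131.55] x [0.93 0.37] y [-0.37  0.93] hinge [609.04 178.27] yaw 21.94721682333622
L 640 [464.04 205.45  36.27] err [ 0.67 -0.59]
M 556 [491.59 136.18  36.25] err [0.33 4.86]
R 0 [nan nan nan] err [nan nan]<stdin>:8: RuntimeWarning: Mean of empty slice.
  ret = um.true_divide(
```

View pics/c10.png

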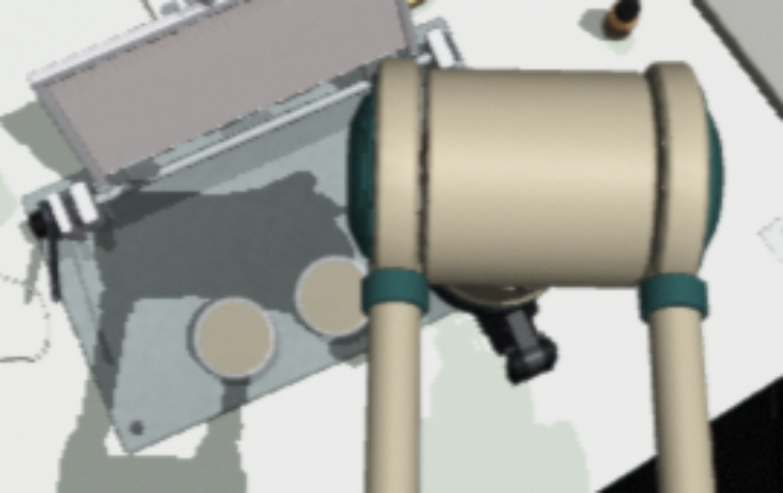

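>>> arm_command:
  moves:
    - [[85,-0.307,-0.938,0.6,0,0.18,0],[85,-0.485,-0.96,0.6,0,0.18,0],[85,-0.639,-0.96,0.8,0,0.18,0],[85,-0.263,-0.6,0.23,0,0.18,0],[85,0,0,0,0,0.18,0],[85,0,0,0,0,0.18,0],[85,0,0,0,0,0.18,0],[85,0,0,0,0,0.18,0],[85,0,0,0,0,0.129,0]]

```text
t: 19.18
ee_pos: [545.3, 96.7, 314.2]
ee_rot: [[-0.946, 0.012, 0.324], [-0.324, -0.001, -0.946], [-0.012, -1.0, 0.005]]
force: [0.4, 0.3, -0.5]
width: 85.3
```

```bash
python3 plan.py 672 204.5 300 -68.1 85; python3 - <<'E'
from h import *
im,d=snap('top','top7')
cv2.imwrite('pics/c11.png',cv2.resize(cv2.imread('pics/top7.png')[130:300,160:430],None,fx=2.9,fy=2.9))
from idx import H,x,y
P=cloud('top',d)
for n,s in (('L',80),('M',0),('R',-80)):
    c=H-125*x+s*y
    m=(np.hypot(P[...,0]-c[0],P[...,1]-c[1])<45)&(P[...,2]>28)&(P[...,2]<45); q=P[m]; print(n,m.sum(),q.mean(0),'err',(q[:,:2].mean(0)-c)@np.c_[x,y])
E
```

```text
t 19.175 p [545.31  96.68 314.23] F [ 0.37  0.29 -0.53] w 85.30795127811187 q [ 2.91 11.93 82.57 -0.09 84.79 74.04]
az -71.11794604595576 tilt [ 0.01 -0.   -1.  ]
[[85,-0.96,0.098,-0.379,-0.005,-0.053,-0.011],[85,-0.96,0.087,-0.321,0,0,-0.0],[85,-0.96,0.087,-0.321,0,0,-0.0],[85,-0.96,0.087,-0.321,0,0,-0.0],[85,-0.96,0.086,-0.321,0,0,-0.0],[85,-0.96,0.087,-0.321,0,0,-0.0],[85,-0.531,0.048,-0.177,0,0,-0.0]]
end [671.99 204.5  299.99]
mid [493.1  131.55] x [0.93 0.37] y [-0.37  0.93] hinge [609.04 178.27] yaw 21.94721682333622
L 142 [463.64 225.52  36.54] err [ 7.8  18.17]
M 631 [491.55 133.19  36.25] err [-0.83  2.11]
R 629 [524.98  56.28  36.49] err [ 1.44 -1.73]
```

View pics/c11.png

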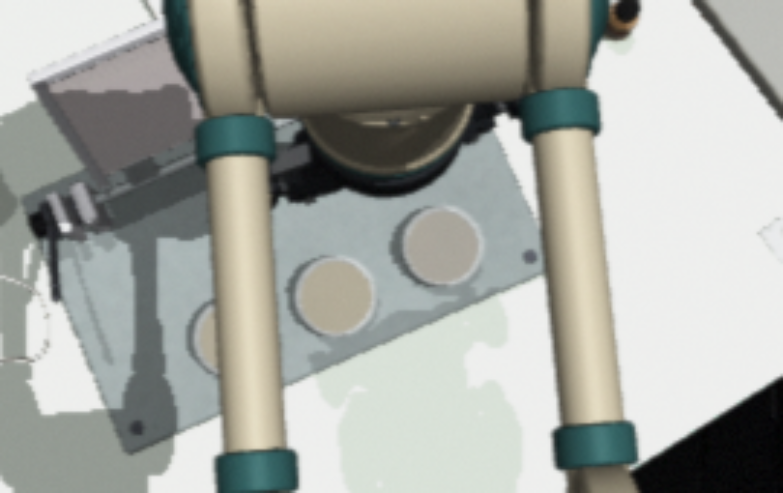

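```bash
python3 - <<'E'
from h import *
from idx import x,y,mid
im=cv2.imread('pics/top0.png'); lab=cv2.cvtColor(im,cv2.COLOR_BGR2LAB)
for n,(r,c) in (('L',(247,241)),('R',(216,311))):
    w=16; sub=cv2.resize(lab[r-w:r+w+1,c-w:c+w+1],None,fx=4,fy=4,interpolation=cv2.INTER_CUBIC).astype(float)
    pad=np.median(lab[r-4:r+5,c-4:c+5].reshape(-1,3),0); bg=np.median(np.r_[lab[r-w,c-w:c+w],lab[r+w,c-w:c+w]],0); print(pad,bg)
    t=((sub-bg)@(pad-bg))/((pad-bg)@(pad-bg)); m=(t>.5).astype(np.uint8)
    k,l,s,ce=cv2.connectedComponentsWithStats(cv2.morphologyEx(m,cv2.MORPH_OPEN,np.ones((9,9),np.uint8)))
    i=l[4*w+2,4*w+2]; cx,cy=ce[i]; cc=c-w+(cx+.5)/4-.5; rr=r-w+(cy+.5)/4-.5
    print(n,rr,cc,'diam',2*np.sqrt(s[i,4]/16/np.pi)*1085/520.7,onz('top',rr,cc,20))
E
```

```text
mid [493.1  131.55] x [0.93 0.37] y [-0.37  0.93] hinge [609.04 178.27] yaw 21.94721682333622
[146. 127. 127.] [165. 124. 127.]
L 246.7568747349074 240.25994980913333 diam 49.43551439807244 [463.44 207.17  20.  ]
[150. 127. 127.] [163.5 124.  127. ]
R 216.43399540837623 310.04631626547933 diam 49.832313598917274 [522.69  59.5   20.  ]
```

All three dishes are within 4 mm of their seats. Next I approach the handle from above.

>>> arm_command:
  moves:
    - [[85,-0.96,0.03,-0.379,-0.005,-0.053,-0.011],[85,-0.96,0.05,-0.321,0,0,0],[85,-0.96,0.05,-0.321,0,0,0],[85,-0.96,0.05,-0.321,0,0,0],[85,-0.9,0.05,-0.321,0,0,0],[85,-0.5,0.05,-0.15,0,0,0],[85,0,0,0,0,0,0]]

```text
t: 20.1
ee_pos: [652.8, 189.2, 305.9]
ee_rot: [[-0.924, -0.002, 0.383], [-0.383, -0.001, -0.924], [0.002, -1.0, 0.0]]
force: [-0.9, -0.0, -0.4]
width: 84.7
```

```bash
python3 plan.py 672 205 300 -68.1 85; python3 -c "
from h import *
im,d=snap('scene','scene8');cv2.imwrite('pics/c12.png',cv2.resize(cv2.imread('pics/scene8.png')[60:260,120:330],None,fx=2.9,fy=2.9))"
```

```text
t 20.1 p [652.78 189.21 305.89] F [-0.86 -0.04 -0.36] w 84.73643957892426 q [10.33 23.96 66.09 -0.05 90.05 77.8 ]
az -67.4744027941654 tilt [-0. -0. -1.]
[[85,-0.953,0.234,-0.289,0,0.011,0.002]]
end [672.01 205.01 299.99]
```

View pics/c12.png

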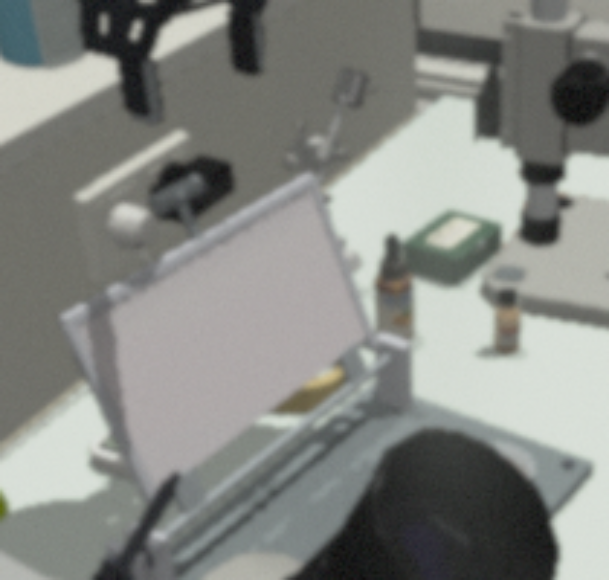

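>>> arm_command:
  moves:
    - [[85,-0.85,0.1,-0.27,0,0.011,0],[85,-0.1,0.2,0,0,0,0],[85,0,0.5,0,0,0,0],[85,0,0,0,0,0,0]]

```text
t: 20.65
ee_pos: [668.9, 201.2, 286.0]
ee_rot: [[-0.928, -0.004, 0.372], [-0.372, -0.004, -0.928], [0.005, -1.0, 0.002]]
force: [0.2, 0.3, -0.7]
width: 84.9
```

```bash
python3 plan.py 672 205 260 -68.1 85; python3 -c "
from h import *
im,d=snap('scene','scene9');b=cv2.resize(im[60:200,120:270],None,fx=4,fy=4,interpolation=cv2.INTER_CUBIC)[...,::-1].copy()
s=sense();t=np.array(s['ee_pos']);R=np.array(s['ee_rot'])
for k in (-42.5,0,42.5):
  for dy in (0,6):
    u=proj('scene',t+R@[0,dy,k]);cv2.circle(b,(int((u[0]-120)*4),int((u[1]-60)*4)),3,(0,0,255),-1)
u=proj('scene',[672,205,232]);cv2.circle(b,(int((u[0]-120)*4),int((u[1]-60)*4)),3,(0,255,0),-1)
cv2.imwrite('pics/c13.png',b)"
```

```text
t 20.65 p [668.86 201.16 285.97] F [ 0.2   0.29 -0.67] w 84.93590943535341 q [11.12 26.13 65.27 -0.16 88.89 79.3 ]
az -68.17938060955404 tilt [-0. -0. -1.]
[[85,-0.166,0.96,-0.09,-0.002,-0.001,0.005],[85,-0.013,0.078,-0.008,0,0,0.0]]
end [672.   205.01 259.99]
```

View pics/c13.png

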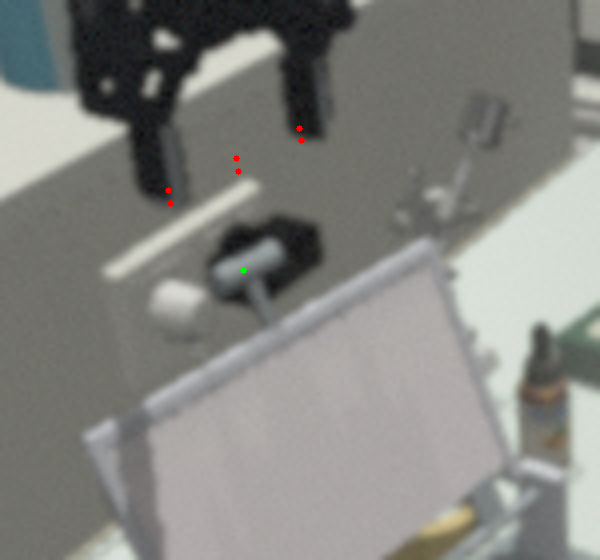

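The green target point lands on the T-bar centre at crop (245,268). I'll lower onto it.

>>> arm_command:
  moves:
    - [[85,-0.166,0.7,-0.09,-0.002,0,0.005],[85,0,0.7,0,0,0,0],[85,0,0.5,0,0,0,0],[85,0,0,0,0,0,0]]

```text
t: 21.2
ee_pos: [671.9, 203.6, 240.4]
ee_rot: [[-0.929, 0.004, 0.371], [-0.371, 0.0, -0.929], [-0.004, -1.0, 0.001]]
force: [-0.3, 0.1, 0.1]
width: 84.9
```

```bash
python3 plan.py 672 205 232 -68.1 85
```

```text
t 21.2 p [671.86 203.63 240.45] F [-0.26  0.08  0.06] w 84.91257759065758 q [11.2  27.07 69.97 -0.02 82.71 79.43]
az -68.22632355000484 tilt [ 0.  0. -1.]
[[85,-0.024,0.338,-0.049,-0.001,-0.002,-0.004]]
end [672.   204.99 232.  ]
```

>>> arm_command:
  moves:
    - [[85,-0.02,0.34,-0.05,0,0,-0.004],[85,0,0,0,0,0,0],[60,0,0,0,0,0,0],[50,0,0,0,0,0,0]]

```text
t: 21.7
ee_pos: [672.8, 205.2, 233.4]
ee_rot: [[-0.929, 0.004, 0.371], [-0.371, -0.0, -0.929], [-0.003, -1.0, 0.002]]
force: [0.5, 0.7, 0.3]
width: 51.3
```

```bash
python3 plan.py 672 205 232 -68.1 50;python3 -c "
from h import *
im,d=snap('scene','scene10');b=cv2.resize(im[60:200,120:270],None,fx=4,fy=4,interpolation=cv2.INTER_CUBIC)[...,::-1].copy()
cv2.imwrite('pics/c14.png',b)"
```

```text
t 21.7 p [672.77 205.24 233.44] F [0.46 0.67 0.26] w 51.333538986010055 q [11.34 27.39 70.4  -0.07 82.   79.57]
az -68.22221019649659 tilt [ 0. -0. -1.]
[[50,0.032,0.058,-0.002,-0.002,-0.002,-0.003]]
end [672.01 204.99 231.99]
```

View pics/c14.png

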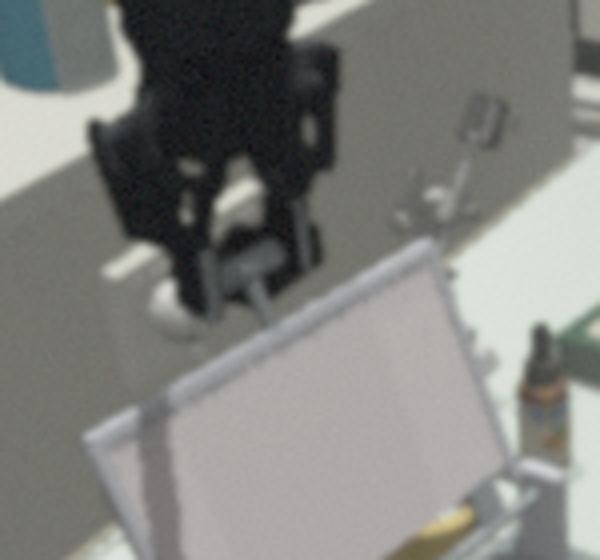

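The fingers straddle both ends of the bar, so I'll close.

>>> arm_command:
  moves:
    - [[32,0,0.03,0,0,0,0],[32,0,0,0,0,0,0],[32,0,0,0,0,0,0],[32,0,0,0,0,0,0]]
  newtons: 45

```text
t: 22.25
ee_pos: [672.8, 205.5, 233.6]
ee_rot: [[-0.929, 0.005, 0.371], [-0.371, 0.0, -0.929], [-0.004, -1.0, 0.001]]
force: [0.3, 1.1, 0.7]
width: 38.6
```

```bash
cat > arc.py <<'E'
from plan import *
from idx import H,x,y
def arc(a0,a1,n,claw=32):
    p,R=cur(); H3=np.array([493.1+125*x[0],133.3+125*x[1],60.]) ; X=np.r_[x,0]; Z=np.array([0,0,1.])
    c=lambda a:H3+185*(-np.cos(a)*X+np.sin(a)*Z)
    d=p-H3; u=-(d@X); print('measured ang',np.arctan2(d[2],u),'rad',np.hypot(u,d[2]),'lat',d[:2]@y)
    rows=[]
    for i in range(n):
        s=c(a0+(a1-a0)*(i+1)/n)-c(a0+(a1-a0)*i/n); w=Ro.from_matrix(R.T@down(-68.1)).as_rotvec()/n
        rows.append([claw,*map(float,np.round(R.T@s/25,3)),0,0,0])
    print(rows)
if __name__=='__main__': arc(*map(float,sys.argv[1:3]),int(sys.argv[3]))
E
python3 arc.py 1.95 1.55 6
```

```text
mid [493.1  131.55] x [0.93 0.37] y [-0.37  0.93] hinge [609.04 178.27] yaw 21.94721682333622
t 22.25 p [672.82 205.48 233.59] F [0.28 1.14 0.73] w 38.57149603792812 q [11.34 27.37 70.43 -0.04 81.94 79.57]
measured ang 1.947524274363786 rad 186.68122127026612 lat -0.22360976251397321
[[32, 0.463, -0.169, 0.002, 0, 0, 0], [32, 0.474, -0.138, 0.002, 0, 0, 0], [32, 0.482, -0.106, 0.002, 0, 0, 0], [32, 0.488, -0.074, 0.002, 0, 0, 0], [32, 0.492, -0.041, 0.002, 0, 0, 0], [32, 0.493, -0.008, 0.001, 0, 0, 0]]
```

>>> arm_command:
  moves:
    - [[32,0.3,-0.11,0,0,0,0],[32,0.46,-0.14,0,0,0,0],[32,0.48,-0.11,0,0,0,0],[32,0.48,-0.08,0,0,0,0]]

```text
t: 22.75
ee_pos: [632.5, 189.2, 245.1]
ee_rot: [[-0.928, 0.01, 0.371], [-0.371, 0.002, -0.929], [-0.01, -1.0, 0.002]]
force: [2.0, 0.5, -1.4]
width: 38.8
```

```bash
python3 arc.py 1.73 1.35 6;
```

```text
mid [493.1  131.55] x [0.93 0.37] y [-0.37  0.93] hinge [609.04 178.27] yaw 21.94721682333622
t 22.75 p [632.5  189.21 245.05] F [ 1.97  0.51 -1.38] w 38.815830536650346 q [10.62 23.07 75.95 -0.   80.42 78.83]
measured ang 1.706095170358692 rad 186.75710998853114 lat -0.23931038008352165
[[32, 0.464, -0.064, 0.001, 0, 0, 0], [32, 0.467, -0.035, 0.001, 0, 0, 0], [32, 0.469, -0.005, 0.001, 0, 0, 0], [32, 0.468, 0.025, 0.001, 0, 0, 0], [32, 0.465, 0.054, 0.001, 0, 0, 0], [32, 0.461, 0.084, 0.001, 0, 0, 0]]
```

Works well and the forces are small. Continuing the arc.

>>> arm_command:
  moves:
    - [[32,0.464,-0.05,0,0,0,0],[32,0.467,-0.02,0,0,0,0],[32,0.469,0,0,0,0,0],[32,0.468,0.03,0,0,0,0],[32,0.465,0.06,0,0,0,0]]

```text
t: 23.38
ee_pos: [573.7, 165.6, 243.6]
ee_rot: [[-0.929, 0.009, 0.371], [-0.371, 0.001, -0.929], [-0.009, -1.0, 0.002]]
force: [2.5, 0.5, -3.9]
width: 39.0
```

```bash
python3 arc.py 1.37 1.05 6;
```

```text
mid [493.1  131.55] x [0.93 0.37] y [-0.37  0.93] hinge [609.04 178.27] yaw 21.94721682333622
t 23.375 p [573.74 165.6  243.63] F [ 2.54  0.54 -3.92] w 39.015203256528 q [ 9.44 17.65 84.5  -0.02 77.31 77.65]
measured ang 1.3660683037224577 rad 187.54539903145496 lat -0.18014326544742634
[[32, 0.385, 0.086, 0.001, 0, 0, 0], [32, 0.38, 0.106, 0.001, 0, 0, 0], [32, 0.374, 0.126, 0.001, 0, 0, 0], [32, 0.367, 0.146, 0.001, 0, 0, 0], [32, 0.358, 0.165, 0.001, 0, 0, 0], [32, 0.349, 0.184, 0.001, 0, 0, 0]]
```

>>> arm_command:
  moves:
    - [[32,0.385,0.11,0,0,0,0],[32,0.38,0.12,0,0,0,0],[32,0.374,0.15,0,0,0,0],[32,0.367,0.16,0,0,0,0],[32,0.3,0.15,0,0,0,0],[32,0,0,0,0,0,0]]

```text
t: 24.12
ee_pos: [528.3, 147.3, 226.7]
ee_rot: [[-0.929, 0.011, 0.371], [-0.371, 0.001, -0.929], [-0.011, -1.0, 0.003]]
force: [0.5, -0.2, 1.8]
width: 38.7
```

```bash
python3 arc.py 1.05 0.97 2; cat > cmp.py <<'E'
from h import *
from idx import H,x,y
import sys
tag=sys.argv[1]
for c in ('top','scene'):
    im,d=snap(c,c+tag); P=cloud(c,d); H3=np.array([493.1+125*x[0],133.3+125*x[1]])
    im=im.astype(int)
    sx=(P[...,:2]-H3)@x; sy=(P[...,:2]-H3)@y; z=P[...,2]-60
    m=(np.abs(sy-162)<16)&(z>5)&(im.max(2)<80)&(sx<10)&(sx>-120)
    q=np.c_[-sx[m],z[m]]; r=np.hypot(*q.T); a=np.arctan2(q[:,1],q[:,0]); f=(r>45)&(r<128); print(c,'index n',f.sum(),np.median(a[f]) if f.sum() else None)
    m=(np.abs(sy)<112)&(z>25)&(sx<0)&(sx>-160)&(np.hypot(sx,z)<150)&(im.min(2)>90); q=np.c_[-sx[m],z[m]]
    a=np.arctan2(q[:,1],q[:,0]); k=np.abs(a-np.median(a))<.1; q=q[k]; v=np.linalg.svd(q-q.mean(0),full_matrices=False)[2][0]; print('  panel n',len(q),np.median(a),'slope',np.arctan(v[1]/v[0]))
E
python3 cmp.py 20
```

```text
mid [493.1  131.55] x [0.93 0.37] y [-0.37  0.93] hinge [609.04 178.27] yaw 21.94721682333622
t 24.125 p [528.28 147.31 226.72] F [ 0.51 -0.23  1.82] w 38.73137746397626 q [ 8.33 14.04 92.16 -0.02 73.17 76.55]
measured ang 1.0892087341298733 rad 188.11790445038307 lat -0.155810142652761
[[32, 0.255, 0.15, 0.0, 0, 0, 0], [32, 0.249, 0.16, 0.0, 0, 0, 0]]
mid [493.1  131.55] x [0.93 0.37] y [-0.37  0.93] hinge [609.04 178.27] yaw 21.94721682333622
top index n 54 1.0518613674385762
  panel n 42 1.1326088209445713 slope 1.1083026981094104
scene index n 92 0.9952997871733742
  panel n 585 1.1018885711082396 slope 1.1043844433612429
```

```bash
python3 - <<'E'
from h import *
from idx import x,y
X=np.r_[x,0];Y=np.r_[y,0];H3=np.array([493.1+125*x[0],133.3+125*x[1],60])
outs=[]
for c,(r0,r1,c0,c1) in (('top',(185,245,150,210)),('scene',(215,285,130,200))):
    im=cv2.imread(f'pics/{c}0.png'); f=6; b=cv2.resize(im[r0:r1,c0:c1],None,fx=f,fy=f,interpolation=cv2.INTER_CUBIC)
    for a,col in ((.9,(0,255,0)),(.95,(255,255,0)),(1.0,(0,0,255))):
        p=[proj(c,H3+162*Y+r*(-np.cos(a)*X+np.sin(a)*np.array([0,0,1]))) for r in (0,125)]
        cv2.line(b,*[tuple(int(v) for v in ((u-[c0,r0]+.5)*f)) for u in p],col,1)
    outs.append(b)
h=min(o.shape[0] for o in outs); cv2.imwrite('pics/c15.png',np.hstack([o[:h] for o in outs]))
E
```

```text
mid [493.1  131.55] x [0.93 0.37] y [-0.37  0.93] hinge [609.04 178.27] yaw 21.94721682333622
```

View pics/c15.png

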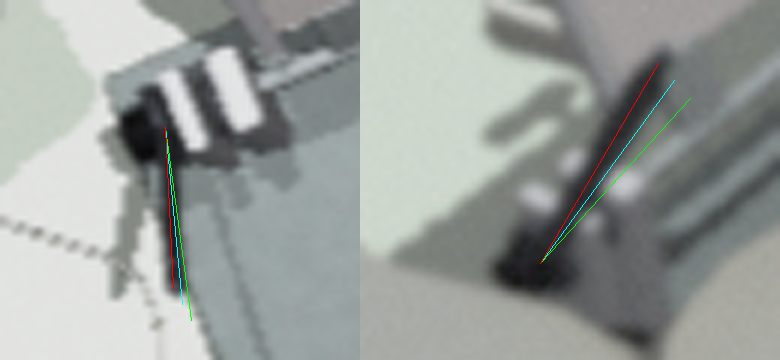

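>>> arm_command:
  moves:
    - [[32,0.25,0.16,0,0,0,0],[32,0.25,0.17,0,0,0,0],[32,0.22,0.16,0,0,0,0],[32,0,0,0,0,0,0],[32,0,0,0,0,0,0]]

```text
t: 24.85
ee_pos: [512.4, 140.9, 216.6]
ee_rot: [[-0.928, 0.011, 0.371], [-0.371, 0.001, -0.929], [-0.011, -1.0, 0.003]]
force: [-0.0, 0.2, 3.3]
width: 38.5
```

```bash
python3 arc.py 1.0 0.97 1;python3 cmp.py 21; python3 - <<'E'
import cv2,numpy as np
a=cv2.resize(cv2.imread('pics/scene21.png')[100:300,100:330],None,fx=2.6,fy=2.6,interpolation=cv2.INTER_CUBIC)
cv2.imwrite('pics/c16.png',a)
E
```

```text
mid [493.1  131.55] x [0.93 0.37] y [-0.37  0.93] hinge [609.04 178.27] yaw 21.94721682333622
t 24.85 p [512.37 140.89 216.61] F [-0.02  0.24  3.31] w 38.50029955594942 q [ 7.89 12.99 95.12 -0.03 71.25 76.1 ]
measured ang 0.98329456324981 rad 188.15622118377547 lat -0.16197953976675866
[[32, 0.186, 0.121, 0.0, 0, 0, 0]]
mid [493.1  131.55] x [0.93 0.37] y [-0.37  0.93] hinge [609.04 178.27] yaw 21.94721682333622
top index n 58 1.0508422167784763
  panel n 17 1.0274222094769767 slope 0.9957429242141977
scene index n 83 0.9949432849305879
  panel n 230 0.9951652561660629 slope 0.9938268606769
```

View pics/c16.png

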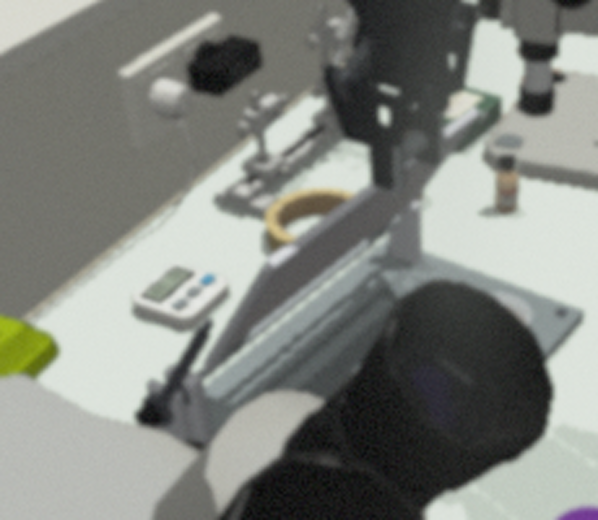

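View pics/top21.png

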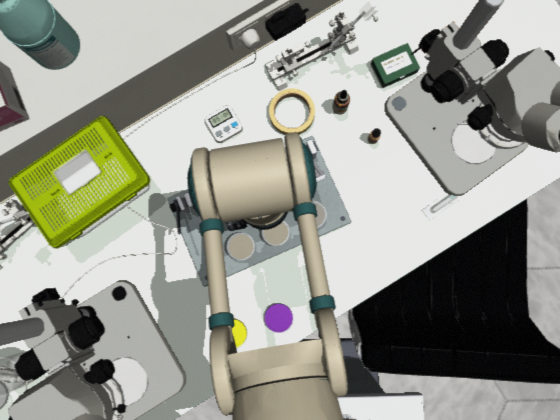

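Camera readings agree: panel 0.994 and index 0.995. I'll verify with an overlay, because the raw image slopes differ slightly.

```bash
python3 - <<'E'
from h import *
from idx import x,y
X=np.r_[x,0];Y=np.r_[y,0];H3=np.array([493.1+125*x[0],133.3+125*x[1],60])
r0,r1,c0,c1=180,285,130,240;f=7
b=cv2.resize(cv2.imread('pics/scene21.png')[r0:r1,c0:c1],None,fx=f,fy=f,interpolation=cv2.INTER_CUBIC)
for a,col in ((.9,(0,255,0)),(1.0,(0,0,255)),(1.1,(255,0,0))):
  for yy,R0,R in ((162,0,125),(120,20,148)):
    p=[proj('scene',H3+yy*Y+r*(-np.cos(a)*X+np.sin(a)*np.array([0,0,1]))) for r in (R0,R)]
    cv2.line(b,*[tuple(int(v) for v in ((u-[c0,r0]+.5)*f)) for u in p],col,1)
cv2.imwrite('pics/c17.png',b)
E
```

```text
mid [493.1  131.55] x [0.93 0.37] y [-0.37  0.93] hinge [609.04 178.27] yaw 21.94721682333622
```

View pics/c17.png

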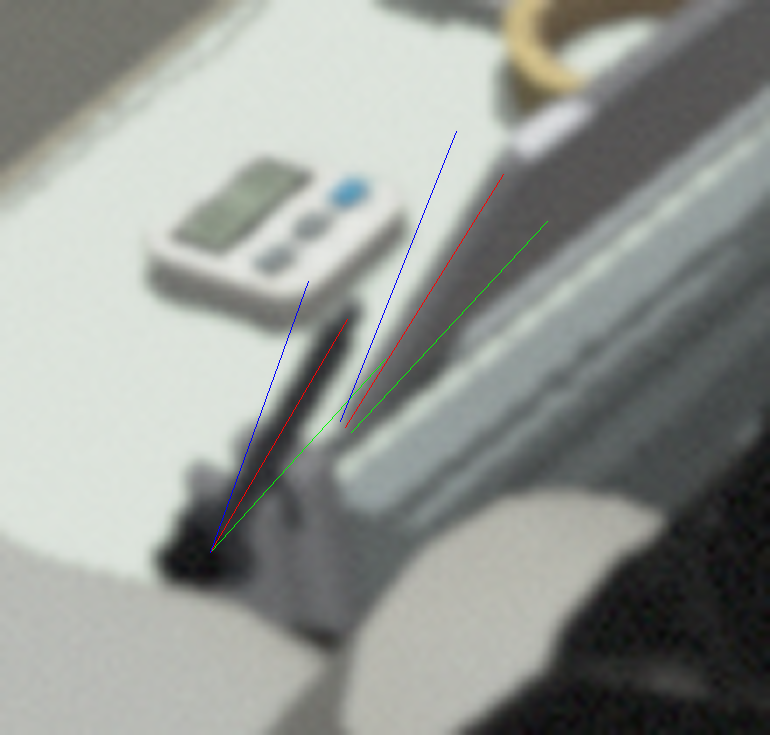

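```bash
python3 - <<'E'
from h import *
for i in range(4):
    get_image('scene'); s=sense(); print(s['t'],np.array(s['ee_pos']),np.abs(s['dq']).max(),s['width'],np.array(s['force']))
E
```

```text
25.0 [512.29 140.85 216.54] 0.10460090423103578 38.70763101763015 [-0.47  0.05  4.44]
25.05 [512.26 140.85 216.53] 0.06857929589312114 38.999076297498554 [-1.15  0.88  3.61]
25.1 [512.23 140.83 216.5 ] 0.16987075062753915 38.79001488346378 [-0.12 -0.44  4.34]
25.15 [512.24 140.82 216.51] 0.12957560156375883 39.07639424776828 [-0.55 -0.62  3.06]
```

Pose is still and the handle is firmly held, so I'm handing in.

```bash
python3 -c "
from rig import *
print(job_done())"
```

```text
the job is handed in; nothing more can be done
None
```

I put both loose dishes on the empty seats and swung the diffuser panel forward to the index arm's angle. I handed the job in at about 25 s, still gripping both ends of the T-handle; no verdict is reported.

- **Dishes:** dish B is on the left seat and dish A on the right. In the last clear top views all three dishes lay within about 4 mm of the measured seat centres. The left dish's top measured level; I did not measure the tilt of the right one. After the panel came forward the arm partly covered the dishes, so I only looked at them in the picture there.
- **Panel angle:** the arm pose put the panel at 0.983 rad and the camera depth put it at about 0.994 rad. The index arm read 0.995 rad from the scene camera and about 0.99 rad by overlay.
- **Disagreements:** the top camera's depth gave 1.05 rad for the index arm. I discounted it because the stated maximum is 1.0 and few points were visible. The handle radius measured 188 mm against the stated 185 mm.
- **Holding still:** just before hand-in the tool drifted less than 0.1 mm in 0.15 s. The grip opening was 39 mm and the force on the tool about 3–4 N.
- **Everything else:** I did not touch the index arm, the bystanders or the coloured look-alikes, and nothing looked displaced in the last pictures.

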